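# Load the lug feeder, shut its lid and lock it with the snap hook

## Task

Load the lug feeder: put both loose steel lugs into the sloping chute, each flat on its foot with its eye end uphill, so that they lie one behind the other against the bottom stop. Then swing the feeder's lid fully shut and push the snap hook onto one leg of the steel D-ring that stands up through the lid, until its sprung gate snaps shut behind the leg; leave the hook lying on the lid. Do not disturb the other things on the bench.

Things in the scene. Friction and masses are not known exactly. Their poses are not given: they have to be found in the camera images.
- feeder: feeder, fixed: dark base 280 x 170 mm, grey walls, sloping chute, steel lid. Origin on the bench under the middle. x: level, the chute's uphill direction, roughly away from the robot; y: left; z: up. Lid hinge line: along x from -15 to +100 mm at y +52, z 115 mm. Under the lid the walls reach z 113 mm, y -87 to +50 mm
- chute: open chute tilted 15 deg. Origin on its floor, mid-width, at the bottom stop's face (feeder x -120, y 0, z 35 mm). x: uphill along the floor; z: square to it. 34 mm wide inside, side walls 12 mm high, 5 thick; stop 20 mm high. Open above up to x 108 mm. Polished: a lug let go slides down by itself; at rest the eye points are at x 32 and 78 mm
- chute_top (a point): upper end of the chute's floor, mid-width, 235 mm uphill of the stop; axes as the chute
- lid (a joint): lid angle, rad: 0 = shut (level), growing as it opens up and over to the left (+y of the feeder), 1.57 = upright. Starts leaning back, 1.75 to 2.15; limit 2.3. Stiff hinge: it stays where it is left; 2 to 6 N at the free edge moves it
- lid_hinge (a point): middle of the hinge line (feeder x +42 mm), at the lid's upper face. Axes turn with the lid: y from free edge to hinge in the lid's plane (free edge at y -145 mm), z square to the face that is on top when shut. Steel sheet 4 mm thick, 115 mm along x, with a slot 29 mm wide for the D-ring at 76 to 134 mm from the hinge. Shut, its upper face is 119 mm above the bench
- ring_inner (a point): leg of the D-ring nearer the chute (feeder x +80, y -36 mm), a point 129 mm above the bench = 10 mm above the shut lid. The D-ring: fixed upright loop of 8 mm round steel, two upright legs 36 mm apart (centres) along the feeder's y, joined by a top bar whose upper side is 42 mm above the lid. Axes as the feeder. Either leg serves
- ring_outer (a point): the other leg of the D-ring (feeder x +80, y -72 mm), a point at the same height
- lug1_eye (a point): lug 1: middle of the eye of a loose steel lug, 23 mm above its underside. Foot 46 x 28 x 6 mm; on it stands a lengthwise upright cheek with a cross hole (the eye), 10 mm thick (y), 22 mm long (x), top 40 mm above the underside. Point is 14 mm from the foot's eye end, 32 mm from its tail end (two small holes). x: tail to eye end; z: up. 60-110 g; starts on its foot; grasp by the cheek
- lug2_eye (a point): lug 2, alike: middle of the eye of a loose steel lug, 23 mm above its underside. Foot 46 x 28 x 6 mm; on it stands a lengthwise upright cheek with a cross hole (the eye), 10 mm thick (y), 22 mm long (x), top 40 mm above the underside. Point is 14 mm from the foot's eye end, 32 mm from its tail end (two small holes). x: tail to eye end; z: up. 60-110 g; starts on its foot; grasp by the cheek
- hook_grip (a point): centre of the grip block of a loose, plain steel snap hook lying flat; 10 mm above its underside. Block 50 mm long (x), 20 wide (y), 20 high. x: grip to mouth; z: up. Ahead a fork 12 mm thick: back wall x 25 to 35 mm, 44 mm wide; two prongs to x 80 mm, each 10 mm wide, 24 mm apart inside, mouth closed by the gate. 110-220 g
- hook: the same snap hook: origin on its underside, 27 mm ahead of the grip's centre, same axes
- gate (a joint): angle of the hook's sprung gate, rad: 0 = shut, growing inward (limit 1.5). A bar 5 mm thick across the mouth at 76 mm from the grip's centre, hinged on the +y prong. A ring leg entering along x within 6 mm of the middle line swings it in (3 to 6 N); it snaps shut once the leg is 46 mm or less from the grip's centre. The leg meets the back wall at 39 mm
- spare_ring: flat plain steel ring, 48 mm across, lying on the bench (bystander, loose; leave it where it is; origin at the centre of its underside)
- screwdriver: screwdriver (bystander, loose; leave it where it is; origin at the centre of its underside)
- wrench: open-ended wrench (bystander, loose; leave it where it is; origin at the centre of its underside)
- rivet_cup: steel cup, 72 mm wide, 70 mm tall (bystander, loose; leave it where it is; origin at the centre of its underside)
- oil_can: closed grey can, 60 mm wide, 110 mm tall (bystander, loose; leave it where it is; origin at the centre of its underside)
- strap_weight: round dark steel weight with a knob, 64 mm wide, 52 mm tall (bystander, loose; leave it where it is; origin at the centre of its underside)
- mallet: small hammer (bystander, loose; leave it where it is; origin at the centre of its underside)
Not all that is in view belongs to the job. Of the things that look like the hook, take the one that is farthest from the robot's base at the start.

How it is judged:
On the way, in this order (a step that is already met when the one before it is completed fails the run):
1. both lugs lie in the chute against the stop and each other, on their feet, eye ends uphill (((x of lug1_eye in the frame of chute between 0.025 and 0.045 m and y of lug1_eye in the frame of chute between -0.007 and 0.007 m and z of lug1_eye in the frame of chute between 0.018 and 0.028 m and x of chute_top in the frame of lug1_eye above 0.1 m and angle between the x axis of each of lug1_eye, lug2_eye and the x axis of chute, either way round below 0.2 rad and x of lug2_eye in the frame of chute between 0.07 and 0.095 m and y of lug2_eye in the frame of chute between -0.007 and 0.007 m and z of lug2_eye in the frame of chute between 0.018 and 0.028 m and x of chute_top in the frame of lug2_eye above 0.1 m) or (x of lug2_eye in the frame of chute between 0.025 and 0.045 m and y of lug2_eye in the frame of chute between -0.007 and 0.007 m and z of lug2_eye in the frame of chute between 0.018 and 0.028 m and x of chute_top in the frame of lug2_eye above 0.1 m and angle between the x axis of each of lug2_eye, lug1_eye and the x axis of chute, either way round below 0.2 rad and x of lug1_eye in the frame of chute between 0.07 and 0.095 m and y of lug1_eye in the frame of chute between -0.007 and 0.007 m and z of lug1_eye in the frame of chute between 0.018 and 0.028 m and x of chute_top in the frame of lug1_eye above 0.1 m))), for 0.2 s.
2. the lid is shut (value of joint lid below 0.07 rad), for 0.2 s.
3. a leg of the D-ring is inside the snap hook and its gate has snapped shut (((x of ring_inner in the frame of hook_grip between 0.035 and 0.072 m and y of ring_inner in the frame of hook_grip between -0.0125 and 0.0125 m) or (x of ring_outer in the frame of hook_grip between 0.035 and 0.072 m and y of ring_outer in the frame of hook_grip between -0.0125 and 0.0125 m)) and value of joint gate below 0.1 rad and angle between hook_grip's own z axis and vertical below 0.3 rad), for 0.2 s.
At the end, for the whole second after the job is handed in: Both lugs on their feet in the chute, eye ends uphill (within 0.2 rad), eye points 25 to 45 and 70 to 95 mm from the stop; lid within 0.07 rad of shut; one D-ring leg inside the hook, gate within 0.1 rad of shut, hook at rest on the lid, tilted under 0.3 rad (all of step 3 and ((x of lug1_eye in the frame of chute between 0.025 and 0.045 m and y of lug1_eye in the frame of chute between -0.007 and 0.007 m and z of lug1_eye in the frame of chute between 0.018 and 0.028 m and x of chute_top in the frame of lug1_eye above 0.1 m and angle between the x axis of each of lug1_eye, lug2_eye and the x axis of chute, either way round below 0.2 rad and x of lug2_eye in the frame of chute between 0.07 and 0.095 m and y of lug2_eye in the frame of chute between -0.007 and 0.007 m and z of lug2_eye in the frame of chute between 0.018 and 0.028 m and x of chute_top in the frame of lug2_eye above 0.1 m) or (x of lug2_eye in the frame of chute between 0.025 and 0.045 m and y of lug2_eye in the frame of chute between -0.007 and 0.007 m and z of lug2_eye in the frame of chute between 0.018 and 0.028 m and x of chute_top in the frame of lug2_eye above 0.1 m and angle between the x axis of each of lug2_eye, lug1_eye and the x axis of chute, either way round below 0.2 rad and x of lug1_eye in the frame of chute between 0.07 and 0.095 m and y of lug1_eye in the frame of chute between -0.007 and 0.007 m and z of lug1_eye in the frame of chute between 0.018 and 0.028 m and x of chute_top in the frame of lug1_eye above 0.1 m)) and value of joint lid below 0.07 rad and linear speed of hook below 0.02 m/s); the robot touches nothing.
It fails at once if a bystander was moved more than 40 mm (distance of any of spare_ring, screwdriver, wrench, rivet_cup, oil_can, strap_weight, mallet from where it was at the start of the episode above 0.04 m).
It also fails if it takes over 72 s, if anything falls off the work surface, if the arm or the gripper's body presses on something with over 40 N, if the wrist force passes 120 N, or if a joint passes its speed limit or range.

## Robot

A 6-joint arm with a two-finger parallel gripper is mounted at the origin on the work surface. World frame = base frame: x ahead of the robot, y to its left, z up, the work surface at z = 0. Lengths are in m, angles in rad, forces in N, time in s.
With the tool pointing down it reaches from about 0.35 to 0.775 m from the base axis. Payload 7.3 kg.
Tool frame: the origin (TCP) lies at the centre of the arm's flange, where the gripper is bolted on; the fingertips stand 178 mm ahead of it and the grasp point (between the pads) lies 159 mm ahead of it; x points along the fingers, y is the direction in which the jaws open and shut, and the axes are right-handed (so a half turn about x gives the same grasp; the last joint's range is limited). The gripper opens to 92 mm and grips with 3 to 60 N. Pads are 19 mm wide; open, the fingers measure 130 mm over their backs; the gripper's body (75 mm by 190 mm) begins 47 mm behind the grasp point.
Start: joints at [1.185, 0.342, 1.524, -0, 1.275, -0.146], TCP at [0.125, 0.51, 0.405] pointing down, gripper open.
Joint ranges: [-2.53, 2.53], [-0.77, 2.02], [0.04, 2.7], [-1, 4.14], [0.28, 2.66], [-3.11, 3.11]. Speed limits (rad/s): [2.57, 2.57, 3.14, 3.14, 3.14, 3.14].

## Interface

Orientations are given as [roll, pitch, yaw] about the fixed x, y, z axes, in that order (R = Rz(yaw) Ry(pitch) Rx(roll)).
In Python, from cell import readout, cams, workorder gives the robot as it stands.
- The arm moves only by the shell command python3 -m inch 'ROWS' [FORCE]. ROWS is text: rows parted by semicolons, each of 5 numbers parted by spaces: the shift along the world's x, y, z in mm, then the turn about the world's z in rad, then the opening, from 0 (shut) to 1 (fully open). A call has 1 to 8 rows; each row shifts and turns the commanded pose from where the row before left it; what a row does not reach is not made up. A row lasts 1/12 s, in which the tool goes at most 41.7 mm and 7.16 degrees, less where a joint would pass 70% of its speed; a pose out of reach is approached as far as the arm can. A call is refused whole if a number of a shift passes 41.7 or a number of a turn 0.125, either way. A call with a gripper value outside its range is refused whole. The fingers move at their own pace and stop on an object; FORCE is the grip in N (left out, the last holds). Time passes only in rows, so rows that do not move let the fingers close. It gives the time, the measured TCP pose, the force and the opening at its end, in the units of the state.
- readout.observe(): the state, without advancing time (a new reading comes with each control period).
- cams.read_camera(name): name is "side" or "top"; returns a dict with "color" (384x512x3 uint8, red, green, blue), "fx", "fy", "cx", "cy" (pixels), "world_to_cam" (4x4, takes a point from world to camera coordinates). Camera axes: x right, y down, z forward; pixel columns grow to the right and rows downward; lengths in m; the calibration is good to about 2 mm. A picture is of the moment at which its call begins. There is no depth.
- workorder.hand_in(): hands the job in, once; it reports no verdict.
The state is a dict: "time": time; "qpos": joint angles; "qvel": joint speeds; "joint_efforts": joint torques, N m; "tool_pos": TCP position; "tool_rot": TCP orientation; "contact_force": force on the tool from outside, world axes, zero at the start; "torque": the same for the moment, N m; "opening": finger opening in m.
Only numpy, scipy, OpenCV 4.12 (cv2) and the standard library are available. Lean on these libraries where they do the work, as an engineer would, in place of code of your own. Each camera call takes 0.05 s, during which the arm holds its last target.

## Working session

There is one attempt and no reset: what is moved stays moved. The work goes in short steps, Python scripts to look and compute and a shell command to move; the robot and the scene stay as the last step left them, time stands still between calls to the robot, and variables do not carry over. Pictures are saved under pics/ and viewed, and the job is handed in when it is done.

```bash
ls; mkdir -p pics
python3 - <<'E'
from cell import readout,cams,workorder
import cv2
print(readout.observe())
for n in("side","top"):
    c=cams.read_camera(n); cv2.imwrite(f"pics/{n}0.png",c["color"][:,:,::-1]); print(n,c["fx"],c["fy"],c["cx"],c["cy"],c["world_to_cam"].round(4).tolist())
E
```

```text
pics
{'time': 0.0, 'qpos': array([ 1.18502427e+00,  3.42758197e-01,  1.52500831e+00,  2.46378156e-06,
        1.27538101e+00, -1.45953264e-01]), 'qvel': array([-1.62136430e-05, -3.44305498e-04,  5.04792542e-04, -7.01632790e-04,
       -1.68018304e-03,  7.83947995e-04]), 'joint_efforts': array([-2.87878920e-04, -4.31246603e+01, -2.44207960e+01,  7.16341124e-02,
        5.62865508e-02, -1.06786770e-04]), 'tool_pos': array([0.12460855, 0.50987015, 0.40402937]), 'tool_rot': array([-1.71826479,  1.56924145, -1.9580843 ]), 'contact_force': array([ 0.11671711, -0.03425108,  0.053697  ]), 'torque': array([-0.04689933,  0.05137006,  0.05135696]), 'opening': 0.09155233328836178}
side 350.6142126510978 350.6142126510978 251.77443407139677 193.81498512215458 [[0.9994, -0.0338, 0.0104, -0.4779], [-0.0113, -0.5845, -0.8113, 0.1476], [0.0335, 0.8107, -0.5845, 1.0321], [0.0, 0.0, 0.0, 1.0]]
top 411.6467875518658 411.6467875518658 253.5412098034323 188.81209186307237 [[-0.019, -0.9998, -0.0054, 0.1099], [-0.9914, 0.0195, -0.1293, 0.4982], [0.1294, 0.0029, -0.9916, 1.5422], [0.0, 0.0, 0.0, 1.0]]
```

View pics/side0.png

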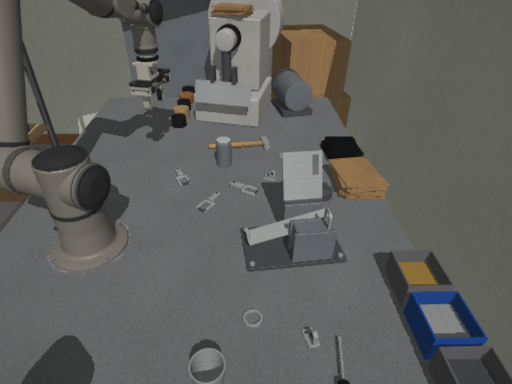

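View pics/top0.png

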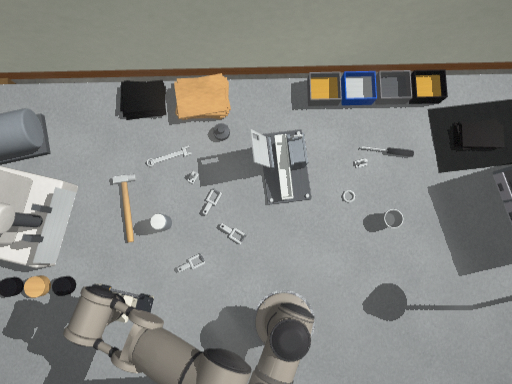

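```bash
cat > h.py <<'E'
import numpy as np,cv2
from cell import readout,cams,workorder
def load(n):
    return cams.read_camera(n)
def crop(n,x0,x1,y0,y1,s,out,c=None):
    c=c or load(n)
    im=c["color"][y0:y1,x0:x1,::-1]
    im=cv2.resize(im,None,fx=s,fy=s,interpolation=cv2.INTER_CUBIC)
    for x in range((x0+9)//10*10,x1,10):
        cv2.putText(im,str(x),(int((x-x0)*s),8),0,.3,(0,0,255),1); cv2.line(im,(int((x-x0+.5)*s),10),(int((x-x0+.5)*s),14),(0,0,255),1)
    for y in range((y0+9)//10*10,y1,10):
        cv2.putText(im,str(y),(0,int((y-y0+.5)*s)),0,.3,(0,0,255),1)
    cv2.imwrite("pics/"+out,im)
    return c
def ray(c,u,v):
    M=c["world_to_cam"];R=M[:3,:3];t=M[:3,3]
    d=R.T@np.array([(u-c["cx"])/c["fx"],(v-c["cy"])/c["fy"],1.]);o=-R.T@t
    return o,d
def onz(c,u,v,z):
    o,d=ray(c,u,v);return o+d*(z-o[2])/d[2]
def proj(c,p):
    M=c["world_to_cam"];q=M[:3,:3]@np.asarray(p)+M[:3,3]
    return np.array([q[0]/q[2]*c["fx"]+c["cx"],q[1]/q[2]*c["fy"]+c["cy"]])
def tri(c1,p1,c2,p2):
    o1,d1=ray(c1,*p1);o2,d2=ray(c2,*p2)
    s=np.linalg.lstsq(np.c_[d1,-d2],o2-o1,rcond=None)[0]
    a=o1+s[0]*d1;b=o2+s[1]*d2
    return (a+b)/2,np.linalg.norm(a-b)
E
python3 - <<'E'
from h import *
c=crop("top",170,310,120,280,5,"a.png") # 700x800 -> trimmed below
im=cv2.imread("pics/a.png");cv2.imwrite("pics/a1.png",im[:560]); 
crop("top",180,255,180,280,6,"a2.png",c)
crop("top",335,425,135,205,8,"a3.png",c)
s=load("side")
crop("side",160,350,140,280,4,"a4.png",s)
crop("side",230,360,300,384,6,"a5.png",s)
E
```

```text
(no output)
```

View pics/a1.png

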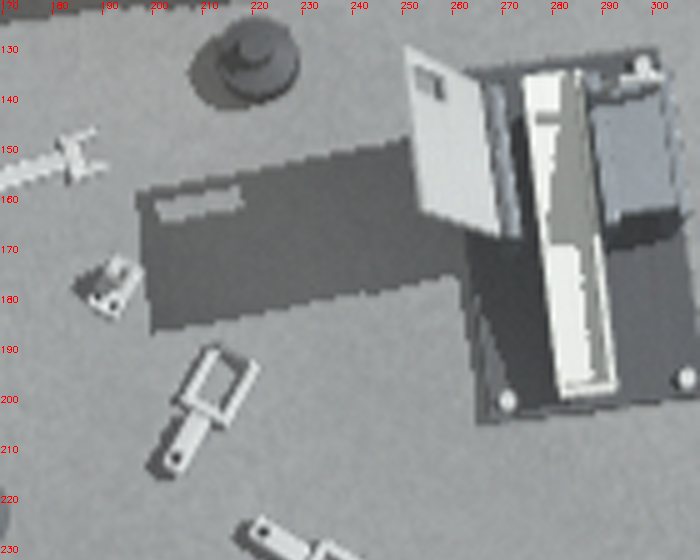

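View pics/a2.png

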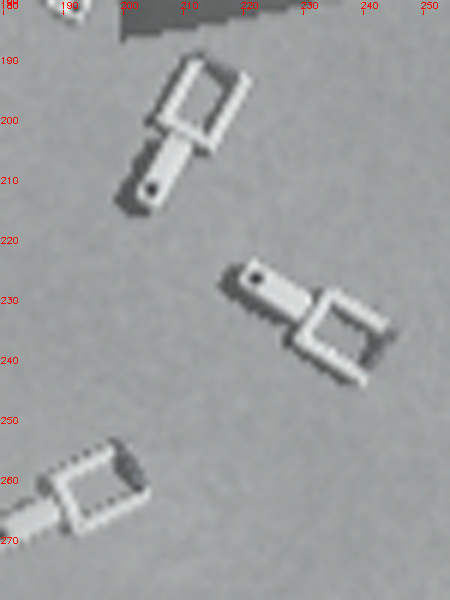

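View pics/a3.png

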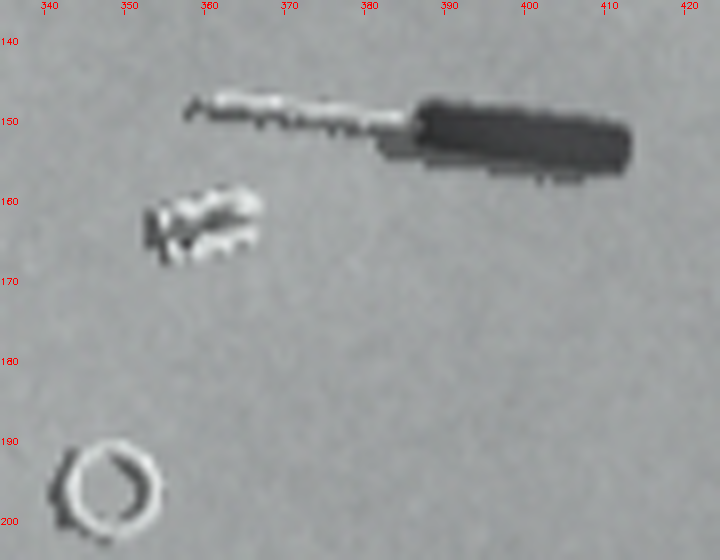

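View pics/a4.png

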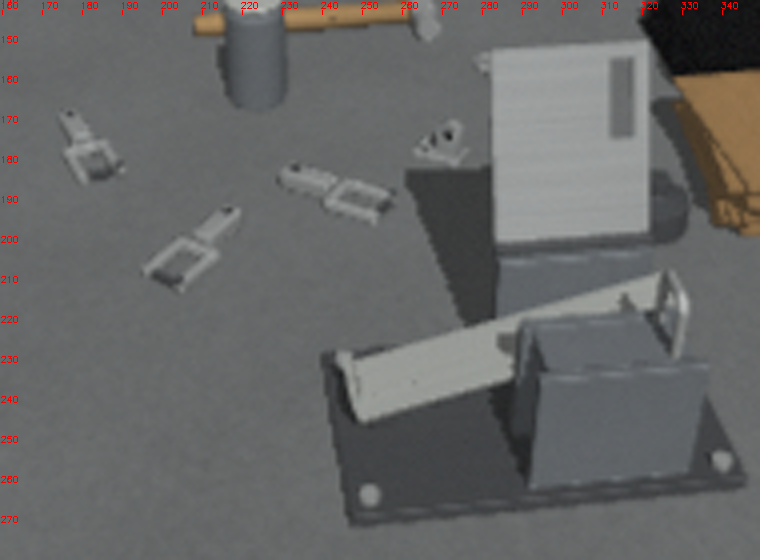

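View pics/a5.png

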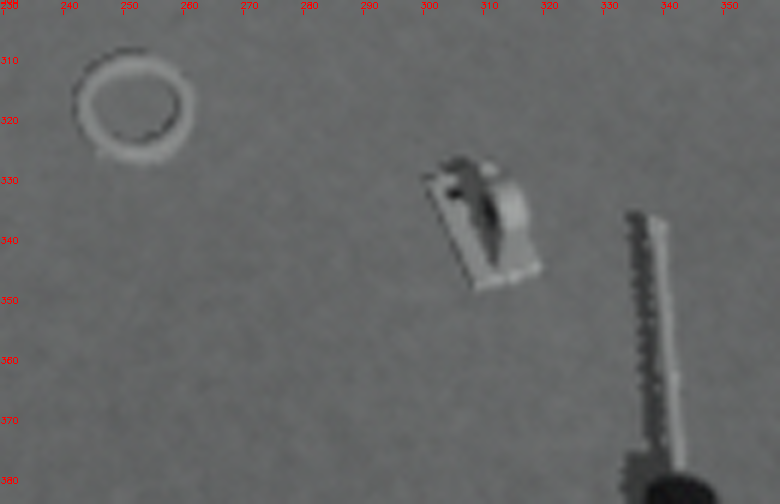

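Run:
```python
from h import *
c=crop("top",255,325,122,210,8,"b1.png"); 
im=cv2.imread("pics/b1.png");cv2.imwrite("pics/b1.png",cv2.resize(im[:,:],(477,600)))
crop("top",258,318,125,165,12,"b2.png",c)
crop("top",258,318,165,208,12,"b3.png",c)
s=crop("side",236,356,196,276,6,"b4.png")
np.savez("init.npz",top=c["color"],side=s["color"])
```

```text
(no output)
```

View pics/b2.png

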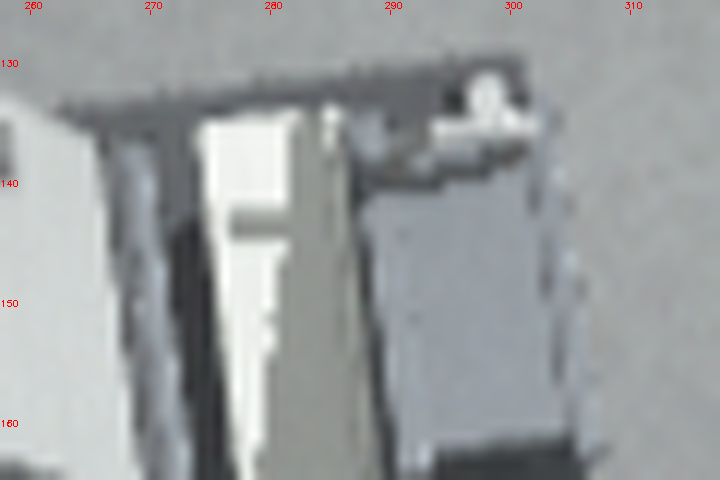

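View pics/b3.png

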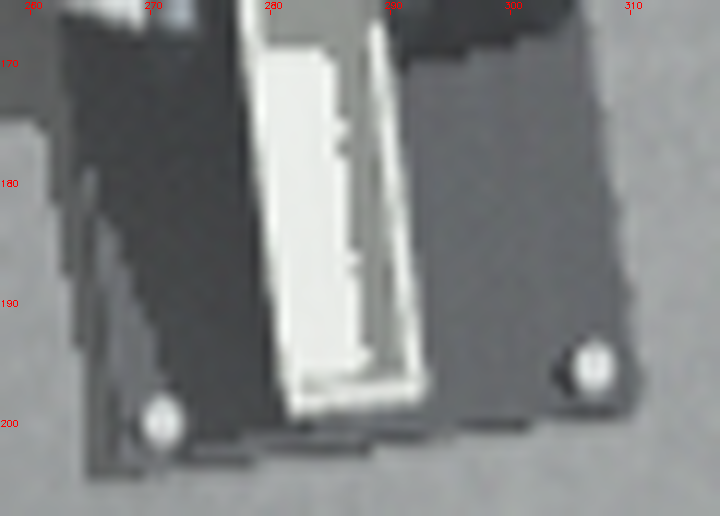

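View pics/b4.png

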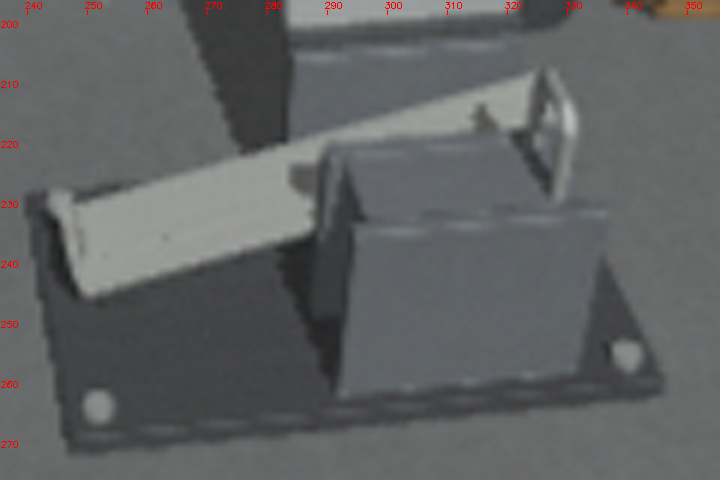

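```bash
cat > fit.py <<'E'
from h import *
from scipy.optimize import least_squares
T=load("top");S=load("side")
def F2W(p,P):
    c,s=np.cos(p[2]),np.sin(p[2]);P=np.asarray(P,float)
    return np.array([p[0]+c*P[0]-s*P[1],p[1]+s*P[0]+c*P[1],P[2]])
a=np.radians(15)
def ch(x,y,z): return [-.12+x*np.cos(a)-z*np.sin(a),y,.035+x*np.sin(a)+z*np.cos(a)]
obs=[(T,(265.2,204.3),(-.14,.085,0)),(T,(310.3,199.2),(-.14,-.085,0)),(T,(301.2,129.6),(.14,-.085,.007)),
(S,(246.6,270.8),(-.14,-.085,0)),(S,(344.8,264.8),(.14,-.085,0)),(S,(235.5,228.8),(-.14,.085,.007)),
(T,(287.2,197.8),ch(-.003,0,.02)),(T,(280.2,134.3),ch(.235,0,.012))]
def res(p): return np.concatenate([proj(c,F2W(p,P))-uv for c,uv,P in obs])
r=least_squares(res,[.6,-.05,.1],loss="soft_l1")
if __name__=="__main__":
    print(r.x, res(r.x).reshape(-1,2).round(1).tolist())
    for n,P in dict(stopbase=ch(0,0,0),chtop=ch(.235,0,0),ri=(.08,-.036,.129),ro=(.08,-.072,.129),hinge=(.042,.052,.119)).items():
        w=F2W(r.x,P);print(n,w.round(4),proj(T,w).round(1),proj(S,w).round(1))
    for u,v,z in [(211,203,.01),(231,234,.01),(190,263,.01)]:
        w=onz(T,u,v,z);print(w.round(3),np.hypot(w[0],w[1]).round(3))
E
python3 fit.py
```

```text
[ 0.58917801 -0.01856711  0.09230626] [[0.8, 0.2], [-0.9, 0.5], [-0.7, -0.0], [-1.0, 0.4], [0.0, -2.5], [4.0, -0.8], [1.2, -0.2], [1.7, -0.1]]
stopbase [ 0.4697 -0.0296  0.035 ] [287.8 196. ] [249.3 239.7]
chtop [ 0.6957 -0.0087  0.0958] [281.6 134.2] [329.  217.5]
ri [ 0.6722 -0.047   0.129 ] [292.9 137.9] [325.1 217.2]
ro [ 0.6755 -0.0829  0.129 ] [302.7 136.8] [329.1 226. ]
hinge [0.6262 0.0371 0.119 ] [270.  151.3] [302.9 201.5]
[0.451 0.266 0.01 ] 0.524
[0.331 0.19  0.01 ] 0.381
[0.224 0.347 0.01 ] 0.413
```

```bash
sed -i 's/(344.8,264.8)/(345.5,260.3)/;s/(235.5,228.8)/(239.8,227.7)/;s/(265.2,204.3)/(264.9,204.3)/;s/(246.6,270.8)/(246.8,271)/;s/(280.2,134.3)/(280.0,134.2)/;s/(287.2,197.8)/(287.4,197.8)/' fit.py; python3 fit.py
```

```text
[ 0.59034447 -0.01523888  0.10452911] [[0.7, 0.2], [-1.4, -0.1], [-2.0, -0.5], [-0.3, -0.3], [-0.4, 0.6], [-0.2, -0.0], [0.5, -0.6], [0.7, -0.3]]
stopbase [ 0.471  -0.0278  0.035 ] [287.3 195.7] [249.7 239.2]
chtop [ 0.6968 -0.0041  0.0958] [280.4 133.9] [329.  216.5]
ri [ 0.6737 -0.0427  0.129 ] [291.7 137.5] [325.3 216.2]
ro [ 0.6774 -0.0785  0.129 ] [301.5 136.3] [329.5 224.9]
hinge [0.6267 0.0409 0.119 ] [269.  151.2] [302.9 200.7]
[0.451 0.266 0.01 ] 0.524
[0.331 0.19  0.01 ] 0.381
[0.224 0.347 0.01 ] 0.413
```

Run:
```python
from fit import *
p=r.x
for n,P in dict(bar_in=(.08,-.032,.157),bar_out=(.08,-.076,.157),wall_nr=(-.015,-.087,.113),wall_fr=(.1,-.087,.113),chLo=ch(0,.022,.012),chRo=ch(0,-.022,.012),chLt=ch(.235,.022,.012),chRt=ch(.235,-.022,.012),chRmid=ch(.1,-.022,.012),chLmid=ch(.1,.022,.012)).items():
    w=F2W(p,P);print(n,proj(T,w).round(1),proj(S,w).round(1))
```

```text
bar_in [291.2 135.6] [326.2 207.1]
bar_out [303.4 134.2] [331.6 217.6]
wall_nr [308.6 162. ] [294.9 236.5]
wall_fr [304.3 131.7] [337.9 232.7]
chLo [281.8 196.9] [247.7 231.2]
chRo [293.4 195.4] [249.7 241.6]
chLt [274.8 134.6] [326.2 208.6]
chRt [286.5 133.2] [331.  218.3]
chRmid [290.5 169.3] [284.1 231.8]
chLmid [278.9 170.7] [280.9 221.6]
```

Run:
```python
from fit import *
g=T["color"].astype(float).mean(2); p=r.x
for v in (138,150,160,172,176,180,184,188,192):
    row=g[v]
    # model outer edges at row v
    xs=np.linspace(0,.235,400)
    L=np.array([proj(T,F2W(p,ch(x,.022,.012))) for x in xs]);R=np.array([proj(T,F2W(p,ch(x,-.022,.012))) for x in xs])
    uL=np.interp(v,L[::-1,1],L[::-1,0]);uR=np.interp(v,R[::-1,1],R[::-1,0])
    print(v,uL.round(1),uR.round(1),row[272:298].astype(int).tolist() if v>165 else row[268:294].astype(int).tolist())
```

```text
138 275.2 287.1 [140, 157, 138, 105, 106, 103, 118, 238, 239, 240, 239, 242, 241, 238, 153, 150, 147, 130, 129, 93, 113, 116, 98, 98, 133, 150]
150 276.5 288.4 [106, 154, 159, 161, 68, 60, 62, 65, 210, 237, 237, 236, 238, 156, 150, 148, 144, 144, 136, 147, 85, 142, 155, 159, 159, 157]
160 277.7 289.5 [213, 104, 120, 139, 158, 118, 66, 61, 62, 185, 233, 235, 154, 146, 145, 147, 146, 144, 144, 129, 145, 91, 83, 153, 160, 162]
172 279.0 290.8 [65, 62, 65, 65, 64, 65, 118, 233, 234, 235, 234, 235, 235, 236, 151, 146, 140, 209, 178, 107, 103, 103, 103, 103, 103, 106]
176 279.5 291.2 [68, 66, 64, 66, 65, 65, 70, 208, 233, 235, 236, 234, 233, 234, 188, 146, 145, 168, 233, 115, 102, 103, 104, 102, 103, 104]
180 279.9 291.7 [66, 66, 67, 65, 67, 66, 67, 134, 234, 234, 235, 235, 233, 232, 234, 150, 144, 134, 218, 178, 108, 103, 106, 103, 104, 105]
184 280.4 292.1 [69, 68, 71, 67, 67, 68, 65, 76, 217, 233, 235, 234, 234, 231, 234, 147, 144, 145, 184, 228, 115, 104, 104, 105, 102, 103]
188 280.8 292.6 [71, 68, 71, 71, 70, 68, 67, 68, 163, 232, 233, 233, 234, 232, 233, 219, 146, 141, 131, 232, 170, 108, 106, 106, 105, 105]
192 281.3 293.0 [71, 71, 71, 70, 72, 67, 71, 71, 80, 232, 233, 234, 232, 234, 232, 233, 147, 143, 144, 182, 211, 112, 105, 106, 105, 104]
```

Run:
```python
from h import *
d=np.load("init.npz")
T={"color":d["top"]};S={"color":d["side"]}
a=[]
for c,b in((T,(180,210,164,192)),(T,(345,375,150,178)),(S,(255,285,162,190)),(S,(295,325,322,350))):
    crop("top",*b,12,"t.png",c);a.append(cv2.imread("pics/t.png"))
cv2.imwrite("pics/l.png",np.vstack([np.hstack(a[:2]),np.hstack(a[2:])])[:, :])
```

```text
(no output)
```

View pics/l.png

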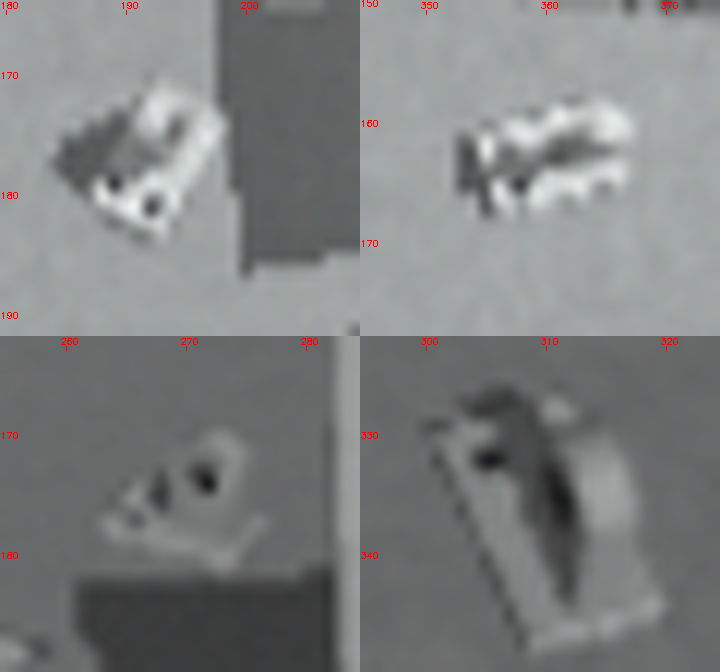

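Run:
```python
from fit import *
def show(n,pts):
    W=[onz(c,u,v,z) for c,u,v,z in pts];print(n,[w[:2].round(4).tolist() for w in W]);return W
w=show("A top tailL tailR eyeR",[(T,187.7,179.3,.006),(T,193,183.3,.006),(T,198.5,173.7,.006)])
t=(w[0]+w[1])/2;e=w[2]-(w[1]-w[0])/2
print(np.linalg.norm(w[1]-w[0]),np.linalg.norm(w[2]-w[1]),np.arctan2(*(w[2]-w[1])[1::-1]),np.arctan2(-(w[1]-w[0])[0],(w[1]-w[0])[1])+np.pi)
h=show("A holes",[(T,189.1,178.75,.006),(T,192.2,180.6,.006)])
# side A: eye hole
print("A side eye",onz(S,271.5,173.3,.023)[:3])
h=show("A side corners",[(S,262.6,177.3,.006),(S,273.5,181,.006),(S,276.3,177.2,.006)])
w=show("B side tailfar? ",[(S,300.5,329.3,.006),(S,309.1,347.7,.006),(S,319.9,343.9,.006)])
print(np.linalg.norm(w[1]-w[0]),np.linalg.norm(w[2]-w[1]),np.arctan2(*(w[1]-w[0])[1::-1]),np.arctan2(*(w[2]-w[1])[1::-1])-np.pi/2, (w[0]+w[2])/2)
w=show("B top",[(T,355.3,167.2,.006),(T,367,164.1,.006),(T,357.4,164.9,.006)])
print(np.arctan2(*(w[1]-w[0])[1::-1]))
```

```text
A top tailL tailR eyeR [[0.5463, 0.3567], [0.5301, 0.336], [0.5676, 0.3145]]
0.0262974226421129 0.04326609654634481 -0.5209043340981132 5.619591135973225
A holes [[0.5483, 0.3512], [0.5408, 0.3391]]
A side eye [0.56349717 0.34126931 0.023     ]
A side corners [[0.5305, 0.3405], [0.5696, 0.3147], [0.5823, 0.3403]]
B side tailfar?  [[0.58, -0.2994], [0.5923, -0.3446], [0.6178, -0.3364]]
0.046922373497613384 0.02674871628568788 -1.3056457986494636 -1.2574069649073558 [ 0.59890095 -0.31788059  0.006     ]
B top [[0.5811, -0.2994], [0.5925, -0.3458], [0.5901, -0.3081]]
-1.32971390413401
```

```bash
cat >> h.py <<'E'
from scipy.spatial.transform import Rotation as Ro
def st():
    s=readout.observe();R=Ro.from_euler("xyz",s["tool_rot"]).as_matrix()
    g=s["tool_pos"]+.159*R[:,0]
    print("t",round(s["time"],2),"tcp",s["tool_pos"].round(4),"grasp",g.round(4),"jaw",round(np.arctan2(R[1,1],R[0,1]),3),"F",s["contact_force"].round(1),"T",s["torque"].round(2),"op",round(s["opening"]*1000,1),"q6",s["qpos"][5].round(2))
    return s,R,g
E
python3 - <<'E'
from h import *
s,R,g=st();print(R.round(3))
c=load("top"); 
crop("top",80,180,270,345,7,"g1.png",c); crop("side",120,190,40,110,8,"g2.png")
print(proj(c,g),proj(c,s["tool_pos"]))
E
```

```text
t 0.8 tcp [0.1247 0.51   0.4048] grasp [0.1247 0.51   0.2458] jaw 1.331 F [-0.1 -0.1 -0.2] T [ 0.01 -0.04 -0.03] op 92.1 q6 -0.15
[[ 0.     0.238  0.971]
 [ 0.     0.971 -0.238]
 [-1.     0.     0.   ]]
[127.2709156  299.15375035] [109.78770865 306.86615615]
```

View pics/g1.png

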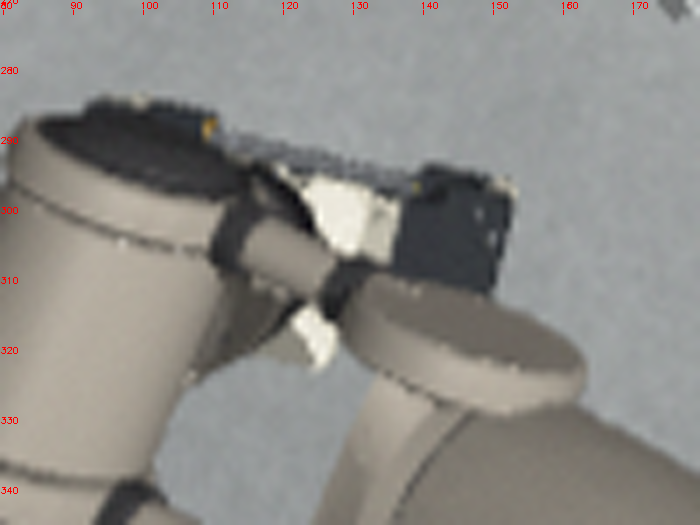

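View pics/g2.png

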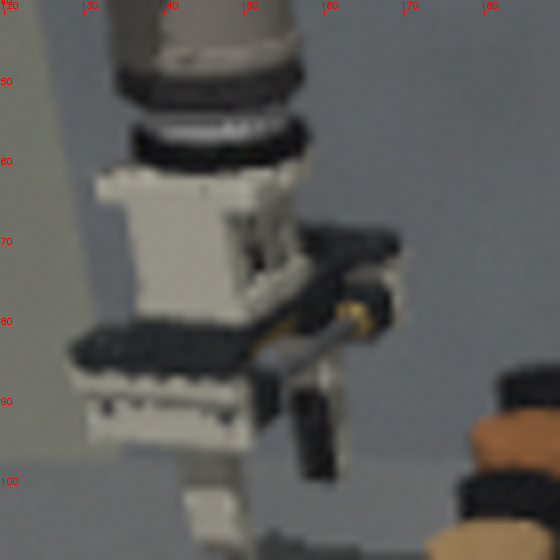

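```bash
python3 -m inch '36 -14 -5 -0.036 0.5;36 -14 -5 -0.036 0.5;36 -14 -5 -0.036 0.5;36 -14 -5 -0.036 0.5;36 -14 -5 -0.036 0.5;36 -14 -5 -0.036 0.5;36 -14 -5 -0.036 0.5;36 -14 -5 -0.036 0.5' 20; python3 -m inch '36 -14 -5 0 0.5;36 -14 -5 0 0.5;36 -14 -5 0 0.5;36 -14 -5 0 0.5;0 0 0 0 0.5;0 0 0 0 0.5'; python3 -c "
from h import *
st(); crop('top',150,260,120,220,6,'c1.png')"
```

```text
time: 1.57
tool_pos: [0.4143, 0.397, 0.3646]
tool_rot: [1.465, 1.57, 0.935]
contact_force: [0.3, 0.5, 0.0]
opening: 0.0468
time: 2.07
tool_pos: [0.5583, 0.3406, 0.3434]
tool_rot: [-2.232, 1.569, -2.763]
contact_force: [-2.0, -0.1, -0.8]
opening: 0.0457
t 2.07 tcp [0.5583 0.3406 0.3434] grasp [0.5581 0.3405 0.1844] jaw 1.04 F [-2.  -0.1 -0.8] T [-0.05  0.07 -0.02] op 45.7 q6 -0.61
```

View pics/c1.png

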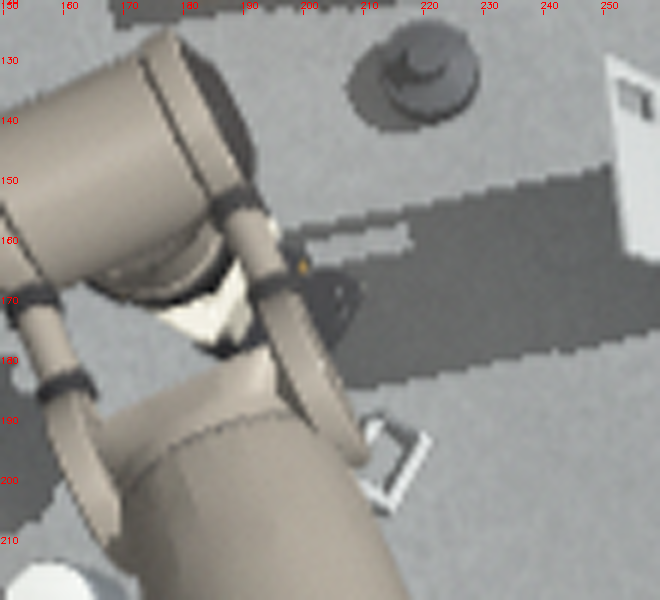

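```bash
python3 -m inch '3 -4 -35 0 0.5;3 -3 -35 0 0.5;0 0 -30 0 0.5;0 0 0 0 0.5' 20; python3 -c "
from h import *
s,R,g=st(); c=crop('side',225,325,130,205,7,'c2.png'); print(proj(c,g+.019*R[:,0]))"
```

```text
time: 2.45
tool_pos: [0.5596, 0.335, 0.2388]
tool_rot: [-2.214, 1.559, -2.741]
contact_force: [-1.5, -0.6, -0.5]
opening: 0.0458
t 2.45 tcp [0.5596 0.335  0.2388] grasp [0.5579 0.3343 0.0798] jaw 1.044 F [-1.5 -0.6 -0.5] T [ 0.03  0.08 -0.03] op 45.8 q6 -0.62
[270.5327987  165.64182741]
```

View pics/c2.png

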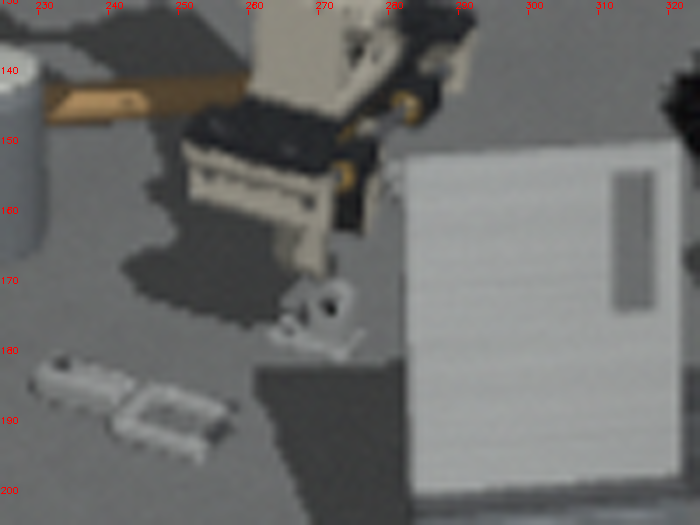

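```bash
python3 -m inch '2 0 -15 0 0.5;0 0 -15 0 0.5;0 0 -13 0 0.5;0 0 0 0 0.5' 20; python3 -c "
from h import *
s,R,g=st(); c=crop('side',225,325,130,205,7,'c3.png'); print(proj(c,g+.019*R[:,0]))"
```

```text
time: 2.83
tool_pos: [0.5638, 0.3355, 0.2013]
tool_rot: [-2.288, 1.569, -2.815]
contact_force: [-0.0, -0.2, -0.5]
opening: 0.046
t 2.83 tcp [0.5638 0.3355 0.2013] grasp [0.5636 0.3354 0.0423] jaw 1.044 F [-0.  -0.2 -0.5] T [-0.04  0.05  0.02] op 46.0 q6 -0.62
[271.64615187 174.083561  ]
```

View pics/c3.png

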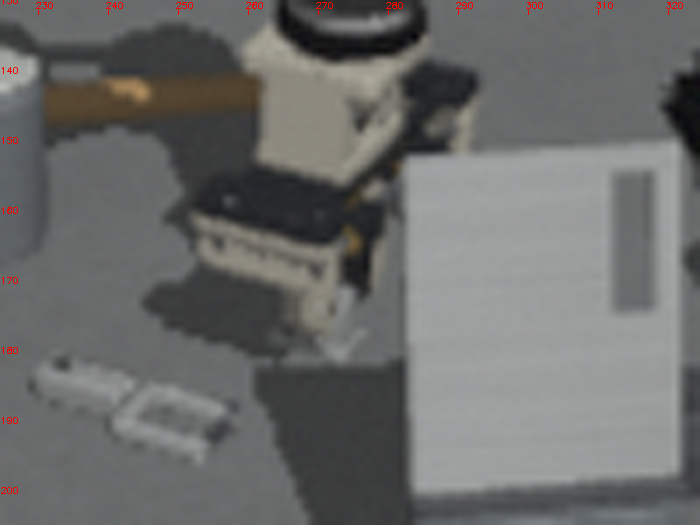

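```bash
python3 -m inch '0 0 -5 0 0.5;0 0 0 0 0.0;0 0 0 0 0;0 0 0 0 0;0 0 0 0 0;0 0 0 0 0;0 0 0 0 0' 30; python3 -c "
from h import *
s,R,g=st(); c=crop('side',225,325,130,205,7,'c4.png')"
```

```text
time: 3.47
tool_pos: [0.5647, 0.335, 0.197]
tool_rot: [1.106, 1.57, 0.578]
contact_force: [-0.2, -0.3, -0.1]
opening: 0.0106
t 3.47 tcp [0.5647 0.335  0.197 ] grasp [0.5648 0.335  0.038 ] jaw 1.043 F [-0.2 -0.3 -0.1] T [-0.06 -0.04 -0.04] op 10.6 q6 -0.62
```

View pics/c4.png

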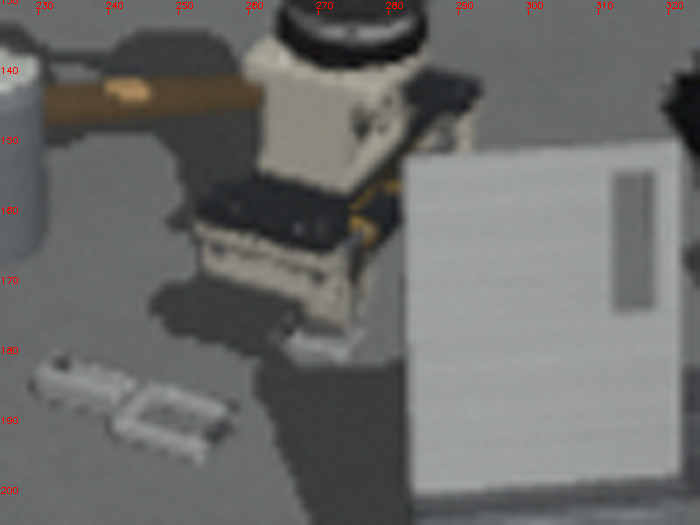

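```bash
python3 -m inch '0 0 30 0 0;-10 0 35 0 0;-20 -10 35 0 0;-15 -37 15 0.08 0;-10 -40 0 0.08 0;-2 -40 0 0.08 0;0 -40 0 0.08 0;0 -40 0 0.08 0' 30;python3 -m inch '0 -40 0 0.08 0;0 -40 0 0.08 0;0 -40 0 0.072 0;0 -30 0 0 0;0 0 0 0 0;0 0 0 0 0' ; python3 -c "
from h import *
s,R,g=st(); c=crop('side',215,315,130,275,4,'d1.png');crop('top',230,330,120,220,6,'d2.png')"
```

```text
time: 4.18
tool_pos: [0.5073, 0.1273, 0.3118]
tool_rot: [0.29, 1.57, 0.167]
contact_force: [1.2, 0.6, -0.9]
opening: 0.0099
time: 4.68
tool_pos: [0.5079, -0.0226, 0.3114]
tool_rot: [1.646, 1.57, 1.746]
contact_force: [0.5, 0.7, -0.9]
opening: 0.0096
t 4.68 tcp [ 0.5079 -0.0226  0.3114] grasp [ 0.5079 -0.0226  0.1524] jaw 1.671 F [ 0.5  0.7 -0.9] T [ 0.01 -0.03  0.01] op 9.6 q6 -1.87
```

View pics/d1.png

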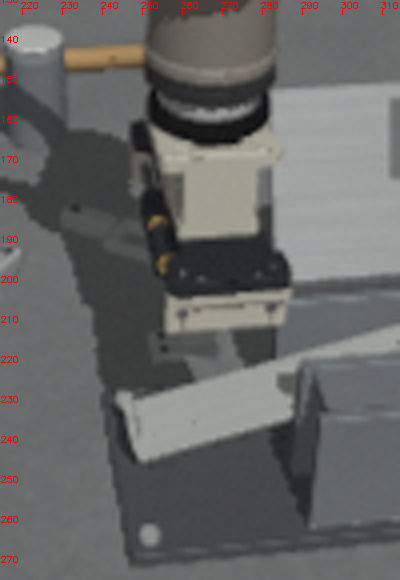

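View pics/d2.png

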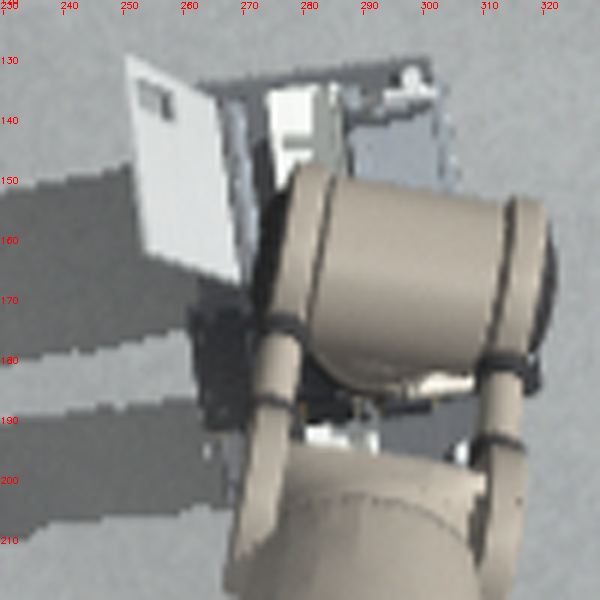

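```bash
python3 -m inch '0 0.5 -25 0 0;0 0 -23 0 0;0 0 0 0 0;0 0 0 0 0' ; python3 -c "
from h import *
s,R,g=st(); c=crop('side',225,325,170,260,7,'d3.png')"; python3 -m inch '0 0 -3 0 0;0 0 -3 0 0;0 0 0 0 0'
```

```text
time: 5.12
tool_pos: [0.5078, -0.0193, 0.2628]
tool_rot: [2.769, 1.568, 2.875]
contact_force: [0.4, -0.6, -0.7]
opening: 0.0095
t 5.12 tcp [ 0.5078 -0.0193  0.2628] grasp [ 0.5073 -0.0192  0.1038] jaw 1.677 F [ 0.4 -0.6 -0.7] T [-0.   -0.09 -0.02] op 9.5 q6 -1.87
time: 5.42
tool_pos: [0.5081, -0.0205, 0.2577]
tool_rot: [-0.179, 1.57, -0.074]
contact_force: [-0.5, -0.1, -1.1]
opening: 0.0097
```

View pics/d3.png

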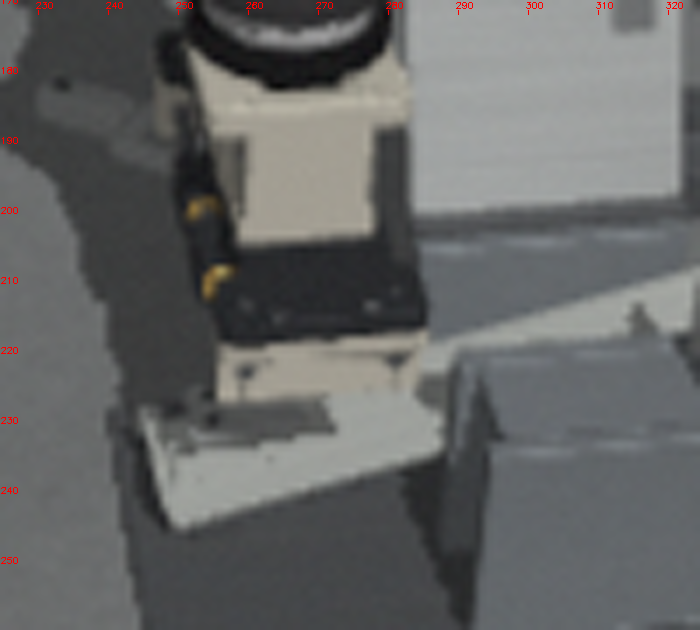

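```bash
python3 -c "
from h import *
c=load('side')
for z,u,v in((.0658,248.3,229.5),(.0658,271.5,231.3)): print(onz(c,u,v,z))
g=np.array([.5073,-.0192,.0658]);d=np.array([np.cos(.1045),np.sin(.1045),0]);n=np.array([-d[1],d[0],0])
for a,b in((-.032,.014),(-.032,-.014),(.014,-.014)): print(a,b,proj(c,g+a*d+b*n).round(1))
from fit import *
q=r.x.copy();q[1]=-.0131
for x,y,z in((0,.022,.012),(.1,.022,.012),(0,.017,.02),(0,-.017,.02),(0,-.022,-.005),(.1,-.022,-.005)): print(x,y,z,proj(S,F2W(q,ch(x,y,z))).round(1))
st()
"
```

```text
[ 0.46700345 -0.02062776  0.0658    ]
[ 0.53212329 -0.029665    0.0658    ]
-0.032 0.014 [250.6 226.7]
-0.032 -0.014 [252.  233.2]
0.014 -0.014 [268.2 231.8]
0 0.022 0.012 [247.6 230.7]
0.1 0.022 0.012 [280.8 221.1]
0 0.017 0.02 [247.2 229.9]
0 -0.017 0.02 [248.7 237.9]
0 -0.022 -0.005 [251.2 245.2]
0.1 -0.022 -0.005 [285.2 235.5]
t 5.57 tcp [ 0.5081 -0.0207  0.2578] grasp [ 0.5082 -0.0207  0.0988] jaw 1.675 F [ 0.1  0.5 -1.4] T [ 0.06  0.   -0.04] op 10.2 q6 -1.87
```

```bash
python3 -c "
from h import *
crop('side',238,298,208,250,12,'d4.png')"
```

```text
(no output)
```

View pics/d4.png

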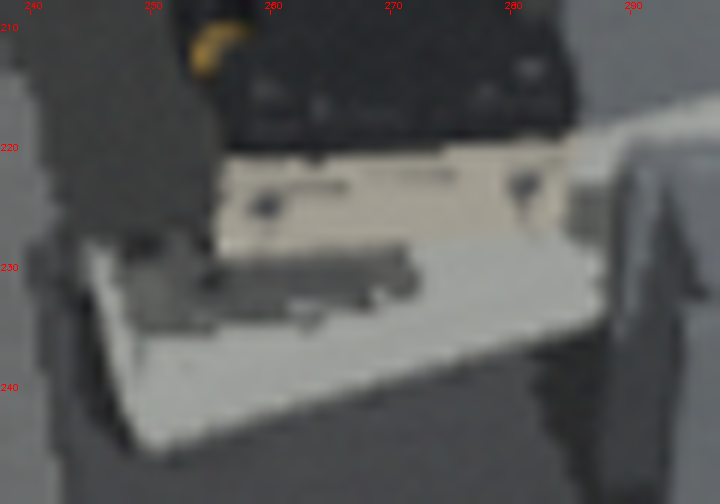

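```bash
for i in 1; do python3 -m inch '0 0 -3 0 0;0 0 0 0 0'; python3 -m inch '0 0 -3 0 0;0 0 0 0 0'; python3 -m inch '0 0 -2 0 0;0 0 0 0 0';done
```

```text
time: 5.78
tool_pos: [0.5079, -0.0207, 0.2541]
tool_rot: [2.56, 1.57, 2.664]
contact_force: [0.0, -0.1, -0.7]
opening: 0.0101
time: 5.95
tool_pos: [0.5079, -0.0207, 0.2509]
tool_rot: [2.717, 1.57, 2.821]
contact_force: [0.3, -0.3, -1.4]
opening: 0.0102
time: 6.12
tool_pos: [0.5079, -0.0206, 0.249]
tool_rot: [2.682, 1.57, 2.786]
contact_force: [0.4, -0.2, -1.1]
opening: 0.0098
```

```bash
python3 -m inch '0 1.5 0 0 0;0 1.5 0 0 0;0 0 0 0 0'; python3 -m inch '0 -1.5 0 0 0;0 -1.5 0 0 0;0 -1.5 0 0 0;0 -1.5 0 0 0;0 0 0 0 0'
```

```text
time: 6.37
tool_pos: [0.508, -0.0174, 0.2494]
tool_rot: [1.404, 1.571, 1.509]
contact_force: [-0.5, 0.4, -0.1]
opening: 0.0096
time: 6.78
tool_pos: [0.5078, -0.0227, 0.2493]
tool_rot: [1.639, 1.568, 1.742]
contact_force: [-0.1, 9.0, -0.6]
opening: 0.0099
```

```bash
python3 -m inch '0 2 0 0 0;0 2.3 -1 0 0;0 0 0 0 0;0 0 0 0 0'; python3 -m inch '0 0 -2 0 0;0 0 0 0 0'
```

```text
time: 7.12
tool_pos: [0.508, -0.0194, 0.2484]
tool_rot: [-1.932, 1.571, -1.828]
contact_force: [-0.5, 0.4, -1.0]
opening: 0.0097
time: 7.28
tool_pos: [0.5079, -0.0195, 0.2461]
tool_rot: [2.91, 1.57, 3.014]
contact_force: [0.5, -0.4, -1.6]
opening: 0.0098
```

```bash
python3 -m inch '0 0 -1.5 0 0;0 0 0 0 0'; python3 -m inch '0 0 -1.5 0 0;0 0 0 0 0'
```

```text
time: 7.45
tool_pos: [0.5081, -0.0195, 0.2453]
tool_rot: [-0.452, 1.57, -0.348]
contact_force: [-1.5, 0.1, 4.4]
opening: 0.0098
time: 7.62
tool_pos: [0.508, -0.0195, 0.245]
tool_rot: [-0.427, 1.57, -0.322]
contact_force: [-5.0, 0.5, 14.9]
opening: 0.0097
```

```bash
python3 -m inch '0 0 2 0 0;0 0 0 0 0.3;0 0 0 0 0.3;0 0 0 0 0.3;0 0 0 0 0.3;0 0 0 0 0.35'; python3 -m inch '0 0 20 0 0.4;0 0 35 0 0.4;0 0 35 0 0.4;-30 0 30 0 0.4;-40 0 0 0 0.4;-40 0 0 0 0.4'; python3 -c "
from h import *
st();T=crop('top',255,315,150,208,9,'e1.png');S=crop('side',236,306,200,260,9,'e2.png')"
```

```text
time: 8.12
tool_pos: [0.508, -0.0194, 0.2451]
tool_rot: [2.65, 1.57, 2.755]
contact_force: [0.2, -0.1, 0.8]
opening: 0.0306
time: 8.62
tool_pos: [0.3978, -0.0194, 0.3661]
tool_rot: [-0.342, 1.567, -0.237]
contact_force: [-0.8, -0.5, 0.6]
opening: 0.0368
t 8.62 tcp [ 0.3978 -0.0194  0.3661] grasp [ 0.3984 -0.0195  0.2071] jaw 1.675 F [-0.8 -0.5  0.6] T [ 0.03  0.07 -0.01] op 36.8 q6 -1.92
```

View pics/e1.png

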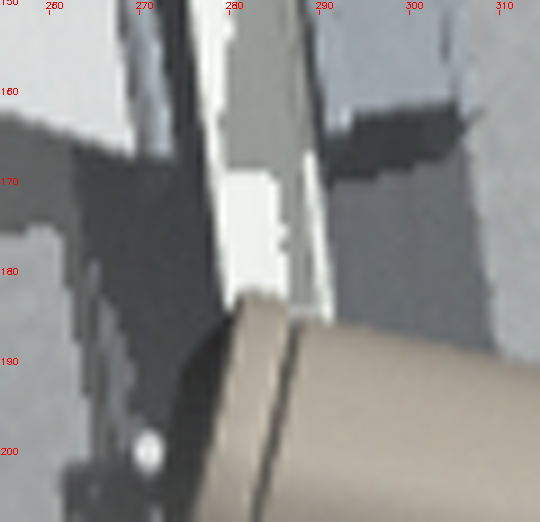

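View pics/e2.png

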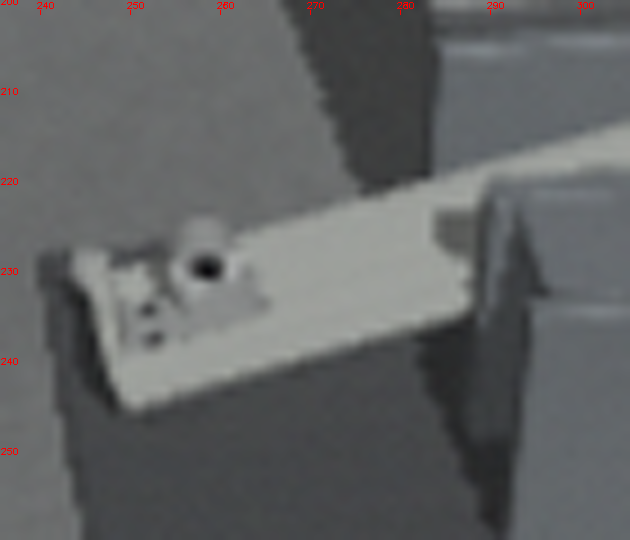

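```bash
python3 -c "
from h import *
c=load('top')
for u,v in((357.5,148.5),(370,148.5),(384,150)): print(onz(c,u,v,.008).round(4))
s=load('side')
for u,v in((334.5,335.5),(338,336),(340,350)): print(onz(s,u,v,.008).round(4))
"
```

```text
[ 0.6552 -0.3114  0.008 ]
[ 0.6542 -0.3604  0.008 ]
[ 0.6471 -0.415   0.008 ]
[ 0.6542 -0.3183  0.008 ]
[ 0.6618 -0.3197  0.008 ]
[ 0.6584 -0.353   0.008 ]
```

```bash
python3 -m inch '10 -25 0 -0.117 0.3;10 -25 0 -0.117 0.3;15 -25 0 -0.117 0.3;18 -25 -5 -0.117 0.3;18 -25 -5 -0.117 0.3;18 -25 -5 -0.117 0.3;18 -25 -5 -0.117 0.3;18 -25 -5 -0.117 0.3' 30;python3 -m inch '18 -25 -5 -0.117 0.3;18 -25 -10 -0.117 0.3;18 -25 -10 -0.117 0.3;23 -27 -10 -0.118 0.3;0 0 -20 0 0.3;0 0 0 0 0.3;0 0 0 0 0.3'; python3 -c "
from h import *
s,R,g=st(); c=crop('side',270,370,285,384,6,'f1.png'); crop('top',320,420,130,210,6,'f2.png')"
```

```text
time: 9.48
tool_pos: [0.5255, -0.2213, 0.3389]
tool_rot: [0.609, 1.57, -0.228]
contact_force: [0.3, 0.3, 0.8]
opening: 0.0272
time: 10.07
tool_pos: [0.6008, -0.3213, 0.2825]
tool_rot: [-2.506, 1.567, 2.477]
contact_force: [0.6, -0.6, 0.7]
opening: 0.0274
t 10.07 tcp [ 0.6008 -0.3213  0.2825] grasp [ 0.6003 -0.3209  0.1235] jaw 0.271 F [ 0.6 -0.6  0.7] T [-0.08  0.02 -0.04] op 27.4 q6 -0.87
```

View pics/f1.png

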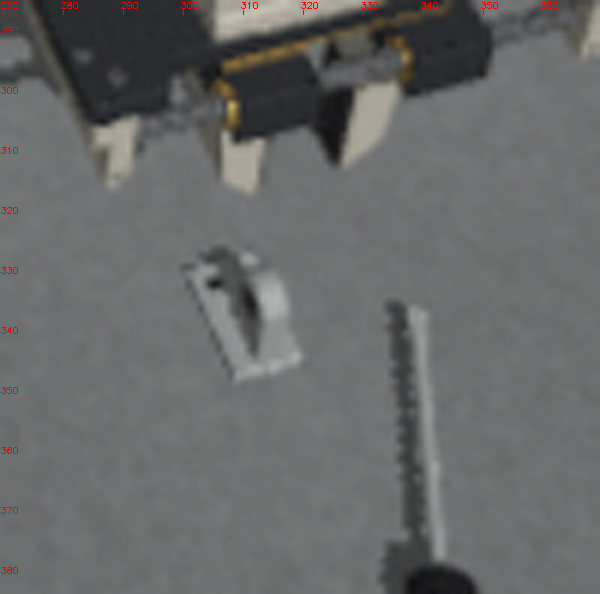

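View pics/f2.png

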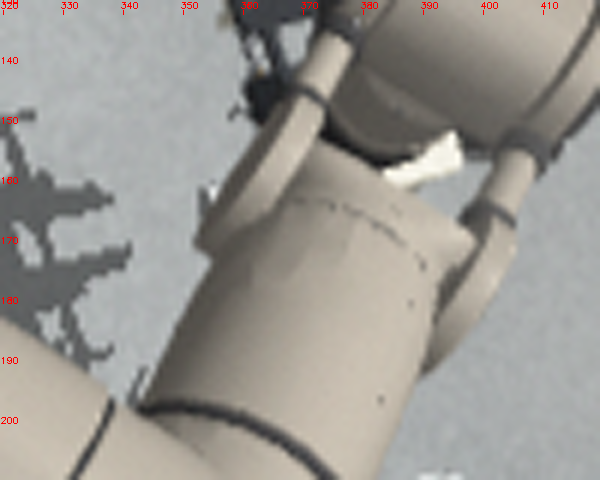

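```bash
python3 -m inch '0 0 -25 0 0.3;0 0 -25 0 0.3;0 0 -15 0 0.3;0 0 0 0 0.3;0 0 0 0 0.3'; python3 -c "
from h import *
s,R,g=st(); c=crop('side',280,350,300,370,8,'f3.png')"
```

```text
time: 10.58
tool_pos: [0.6008, -0.3209, 0.221]
tool_rot: [0.849, 1.57, -0.451]
contact_force: [0.4, -0.9, 0.8]
opening: 0.0278
t 10.58 tcp [ 0.6008 -0.3209  0.221 ] grasp [ 0.6008 -0.3209  0.062 ] jaw 0.271 F [ 0.4 -0.9  0.8] T [-0.11  0.05  0.01] op 27.8 q6 -0.87
```

View pics/f3.png

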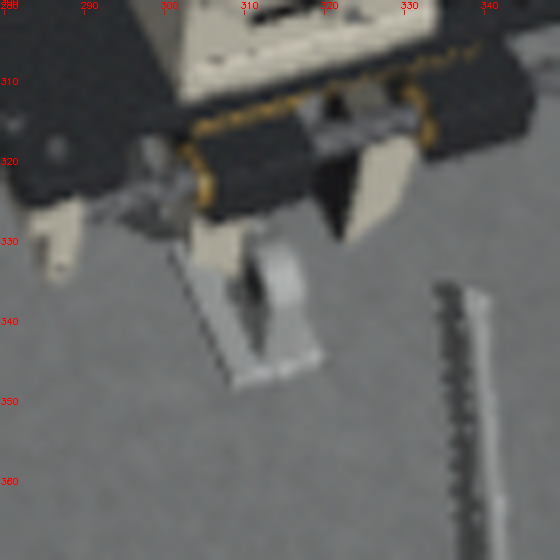

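Tips 2 cm above final height straddle the cheek (tips at about (306,334) and (322,330), cheek (313,335)). Descending and gripping.

```bash
python3 -m inch '0 0 -14 0 0.3;0 0 -10 0 0.3;0 0 0 0 0.3;0 0 0 0 0;0 0 0 0 0;0 0 0 0 0;0 0 0 0 0;0 0 0 0 0' 30; python3 -c "
from h import *
s,R,g=st(); c=crop('side',280,350,300,370,8,'f4.png')"
```

```text
time: 11.3
tool_pos: [0.6007, -0.3215, 0.1968]
tool_rot: [0.705, 1.569, -0.596]
contact_force: [-1.0, -0.3, 2.5]
opening: 0.0098
t 11.3 tcp [ 0.6007 -0.3215  0.1968] grasp [ 0.6009 -0.3217  0.0378] jaw 0.27 F [-1.  -0.3  2.5] T [-0.06  0.14  0.01] op 9.8 q6 -0.87
```

View pics/f4.png

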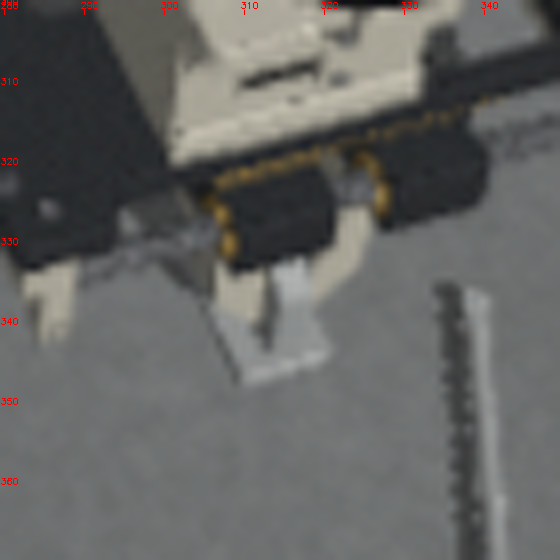

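```bash
python3 -m inch '0 0 0 0 0.2;0 0 0 0 0.2;-1 3.2 0 0 0.2;0 0 0 0 0.2;0 0 0 0 0;0 0 0 0 0;0 0 0 0 0;0 0 0 0 0' 35; python3 -c "
from h import *
s,R,g=st(); c=crop('side',280,350,300,370,8,'f5.png')"
```

```text
time: 12.02
tool_pos: [0.5995, -0.3182, 0.1957]
tool_rot: [-2.777, 1.571, 2.205]
contact_force: [-0.1, 0.3, -0.9]
opening: 0.0095
t 12.02 tcp [ 0.5995 -0.3182  0.1957] grasp [ 0.5995 -0.3182  0.0367] jaw 0.27 F [-0.1  0.3 -0.9] T [-0.09  0.   -0.01] op 9.5 q6 -0.87
```

View pics/f5.png

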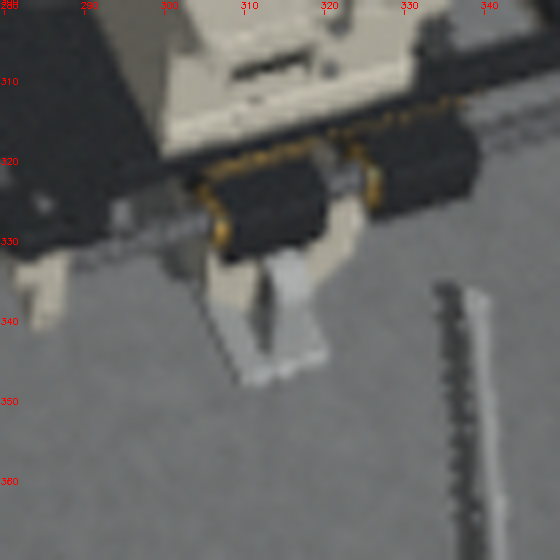

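```bash
python3 -m inch '0 0 30 0 0;-5 0 35 0.03 0;-15 10 35 0.12 0;-20 30 30 0.12 0;-20 32 20 0.12 0;-20 33 10 0.12 0;-15 33 0 0.12 0;0 33 0 0.12 0' 35;python3 -m inch '0 33 0 0.12 0;0 33 0 0.12 0;0 33 0 0.12 0;0 31.5 0 0.12 0;0 0 0 0.12 0;0 0 0 0.095 0;0 0 0 0 0;0 0 0 0 0' ; python3 -c "
from h import *
s,R,g=st(); crop('side',225,345,130,240,5,'h1.png')
E=.159
"
```

```text
time: 12.73
tool_pos: [0.5048, -0.15, 0.3531]
tool_rot: [-0.733, 1.57, -1.279]
contact_force: [1.6, 0.6, -1.0]
opening: 0.0096
time: 13.4
tool_pos: [0.5072, -0.0207, 0.3521]
tool_rot: [0.459, 1.571, 0.6]
contact_force: [0.7, 0.4, -1.4]
opening: 0.0099
t 13.4 tcp [ 0.5072 -0.0207  0.3521] grasp [ 0.5073 -0.0207  0.1931] jaw 1.712 F [ 0.7  0.4 -1.4] T [ 0.02  0.05 -0.01] op 9.9 q6 -1.9
```

View pics/h1.png

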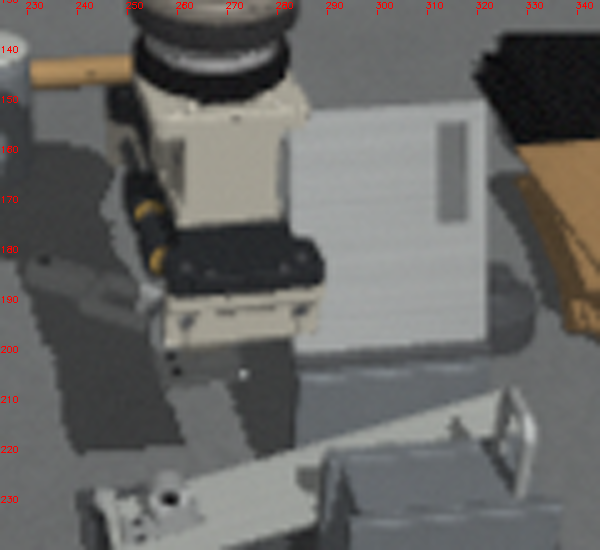

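```bash
python3 -m inch '15 2 -25 0.023 0;16 2.4 -25 0 0;0 0 -20 0 0;0 0 0 0 0;0 0 0 0 0' ; python3 -c "
from h import *
s,R,g=st(); crop('side',225,325,160,250,7,'h2.png')
"
```

```text
time: 13.87
tool_pos: [0.538, -0.0168, 0.2813]
tool_rot: [2.79, 1.568, 2.955]
contact_force: [-0.2, -0.7, 0.3]
opening: 0.01
t 13.87 tcp [ 0.538  -0.0168  0.2813] grasp [ 0.5375 -0.0167  0.1223] jaw 1.736 F [-0.2 -0.7  0.3] T [ 0.04 -0.01  0.05] op 10.0 q6 -1.91
```

View pics/h2.png

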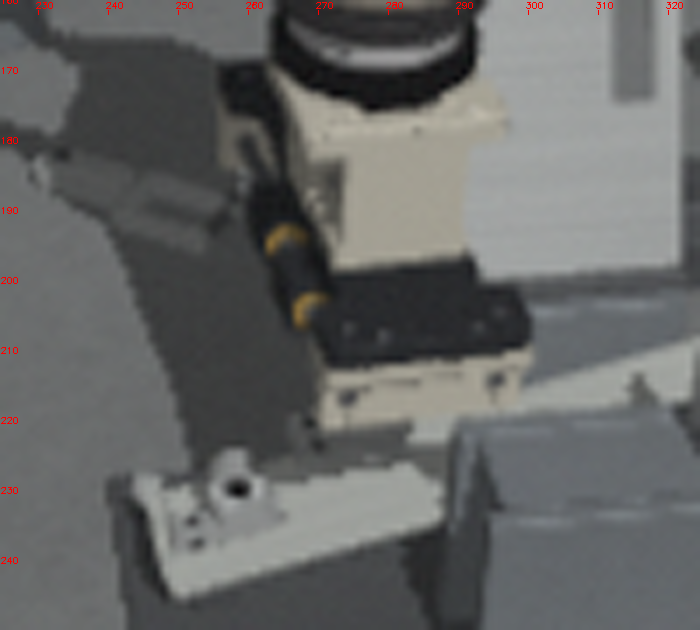

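```bash
python3 -m inch '0 0 -8 0 0;0 0 -6 0 0;0 0 0 0 0'; python3 -m inch '0 0 -3 0 0;0 0 0 0 0';python3 -m inch '0 0 -3 0 0;0 0 0 0 0'
```

```text
time: 14.17
tool_pos: [0.5379, -0.0165, 0.2676]
tool_rot: [2.671, 1.57, 2.838]
contact_force: [-0.6, 0.1, 0.1]
opening: 0.0097
time: 14.33
tool_pos: [0.5381, -0.0164, 0.2649]
tool_rot: [2.145, 1.571, 2.312]
contact_force: [-0.3, 0.4, -0.9]
opening: 0.0098
time: 14.5
tool_pos: [0.5382, -0.0164, 0.2617]
tool_rot: [2.62, 1.57, 2.787]
contact_force: [0.3, -0.3, -1.5]
opening: 0.0097
```

```bash
python3 -m inch '0 0 -3 0 0;0 0 0 0 0';python3 -m inch '0 0 -2 0 0;0 0 0 0 0';python3 -m inch '0 0 -1.5 0 0;0 0 0 0 0'; python3 -c "
from h import *
s,R,g=st(); crop('side',240,310,200,250,10,'h3.png')
"
```

```text
time: 14.67
tool_pos: [0.5382, -0.0164, 0.2586]
tool_rot: [2.662, 1.57, 2.829]
contact_force: [-0.5, 0.9, -0.7]
opening: 0.0092
time: 14.83
tool_pos: [0.5382, -0.0164, 0.2567]
tool_rot: [2.597, 1.57, 2.764]
contact_force: [-0.5, -0.3, -1.1]
opening: 0.0096
time: 15.0
tool_pos: [0.5383, -0.0164, 0.2554]
tool_rot: [0.903, 1.571, 1.071]
contact_force: [-0.3, 0.6, 0.7]
opening: 0.0094
t 15.0 tcp [ 0.5383 -0.0164  0.2554] grasp [ 0.5383 -0.0164  0.0964] jaw 1.738 F [-0.3  0.6  0.7] T [0.03 0.05 0.04] op 9.4 q6 -1.91
```

View pics/h3.png

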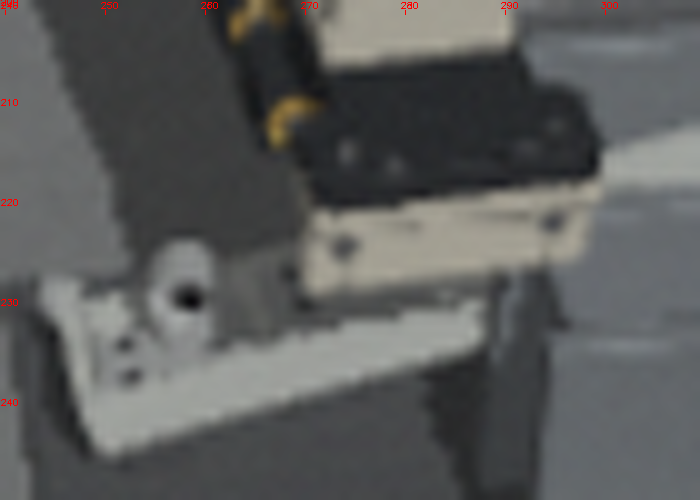

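```bash
python3 -m inch '0 0 -1.5 0 0;0 0 0 0 0'; python3 -c "
from h import *
st()"
```

```text
time: 15.22
tool_pos: [0.5383, -0.0164, 0.2551]
tool_rot: [-0.375, 1.57, -0.207]
contact_force: [-3.5, 0.3, 8.6]
opening: 0.0096
t 15.22 tcp [ 0.5383 -0.0164  0.2551] grasp [ 0.5384 -0.0164  0.0961] jaw 1.738 F [-3.5  0.3  8.6] T [0.01 0.51 0.02] op 9.6 q6 -1.91
```

Floor contact exactly where predicted. Straighten the yaw a little, then release and back away.

```bash
python3 -m inch '0 0 2 0 0;0 0 0 0 0.3;0 0 0 0 0.3;0 0 0 0 0.3;0 0 0 0 0.3;0 0 0 0 0.35'; python3 -m inch '0 0 20 0 0.4;0 0 35 0 0.4;-10 0 40 0 0.4;-35 0 40 -0.063 0.2;-40 0 30 0 0.0;-40 0 0 0 0' 20; python3 -c "
from h import *
st();S=crop('side',236,306,200,260,10,'i2.png')"
```

```text
time: 15.72
tool_pos: [0.5383, -0.0164, 0.2559]
tool_rot: [2.516, 1.571, 2.683]
contact_force: [0.4, 0.1, 0.7]
opening: 0.0303
time: 16.22
tool_pos: [0.4279, -0.0166, 0.4118]
tool_rot: [-0.313, 1.561, -0.208]
contact_force: [-0.5, -0.8, 1.1]
opening: 0.0211
t 16.22 tcp [ 0.4279 -0.0166  0.4118] grasp [ 0.4294 -0.0169  0.2528] jaw 1.675 F [-0.5 -0.8  1.1] T [-0.03 -0.    0.05] op 21.1 q6 -1.89
```

View pics/i2.png

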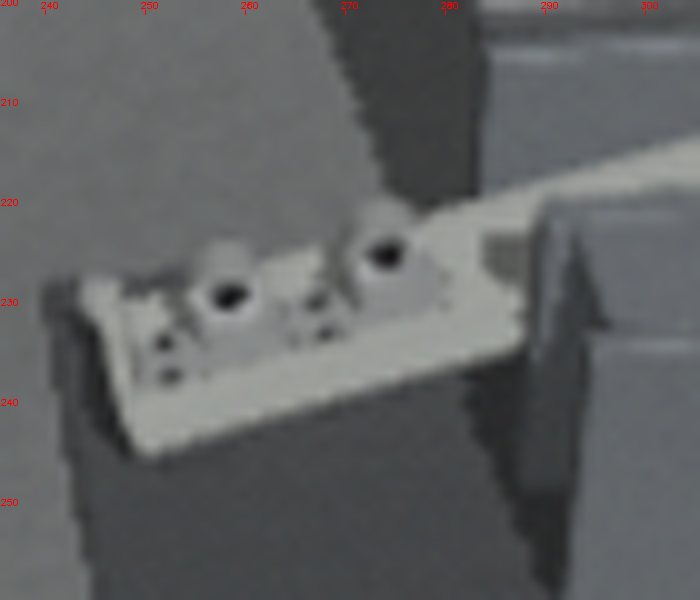

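```bash
python3 -c "
from fit import *
q=r.x.copy();q[1]=-.0115
for a,b in(((253.5,161.5),(282.5,153.2)),((250.8,129.5),(321,150.2))):
  P,e=tri(T,a,S,b);c,s=np.cos(q[2]),np.sin(q[2]);d=P-[q[0],q[1],0];f=[c*d[0]+s*d[1],-s*d[0]+c*d[1],d[2]]
  print(P.round(4),e,np.round(f,4),np.arctan2(f[2]-.119,.052-f[1]))
for X,Y,Z in((25,130,0),(25,98,0),(25,52,0),(25,-48,0),(25,-60,0)): print(X,Y,F2W(q,(X/1e3,Y/1e3,0)).round(4))
"
```

```text
[0.565  0.098  0.2444] 0.0010974775263276368 [-0.0137  0.1115  0.2444] 2.0138550913639226
[0.6743 0.1048 0.2491] 0.0024659602522131827 [0.0956 0.1069 0.2491] 1.9701987196355355
25 130 [0.6016 0.1204 0.    ]
25 98 [0.605  0.0886 0.    ]
25 52 [0.6098 0.0428 0.    ]
25 -48 [ 0.6202 -0.0566  0.    ]
25 -60 [ 0.6215 -0.0686  0.    ]
```

```bash
python3 -m inch '0 33 0 0 0;0 33 0 0 0;0 33 0 0 0;0 33 0 0 0;0 35 0 0 0;34 0 -5 0 0;34 0 -5 0 0;34 0 -5 0 0' 20; python3 -m inch '34 0 -5 0 0;35 0 -4 0 0;0 0 0 0 0;0 0 0 0 0'; python3 -c "
from h import *
st();S=crop('side',235,345,100,240,5,'j1.png')"
```

```text
time: 17.03
tool_pos: [0.5314, 0.1522, 0.3918]
tool_rot: [0.168, 1.57, 0.275]
contact_force: [0.8, 0.5, 0.8]
opening: 0.0005
time: 17.37
tool_pos: [0.6004, 0.1506, 0.3806]
tool_rot: [3.121, 1.568, -3.059]
contact_force: [-0.2, 0.6, 0.8]
opening: 0.0003
t 17.37 tcp [0.6004 0.1506 0.3806] grasp [0.6    0.1505 0.2216] jaw 1.674 F [-0.2  0.6  0.8] T [-0.01  0.06 -0.02] op 0.3 q6 -1.55
```

View pics/j1.png

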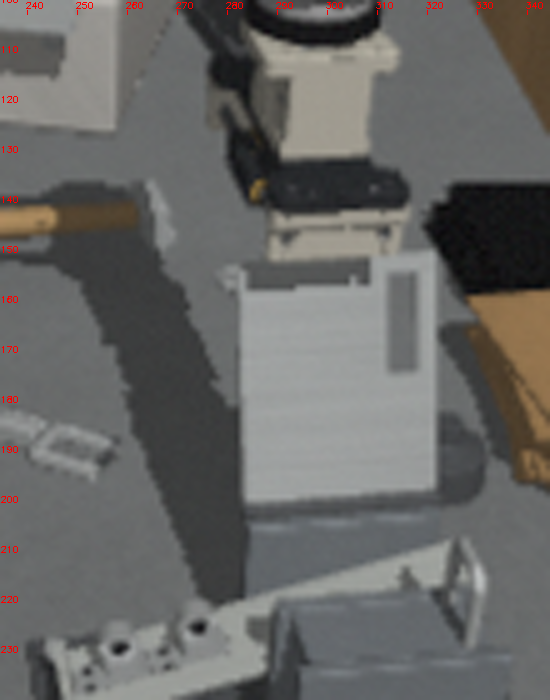

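```bash
python3 -m inch '1 -10 6 0 0;1 -10 0 0 0;2 -15 0 0 0;2 -15 0 0 0;2 -15 0 0 0'; python3 -m inch '2 -15 0 0 0;1 -12 0 0 0;1 -12 0 0 0;0 0 0 0 0'; python3 -c "
from h import *
st();S=crop('side',235,345,100,240,5,'j2.png')"
```

```text
time: 17.83
tool_pos: [0.6062, 0.084, 0.3905]
tool_rot: [0.169, 1.569, 0.273]
contact_force: [0.1, 2.8, 2.8]
opening: 0.0005
time: 18.17
tool_pos: [0.6107, 0.0438, 0.3889]
tool_rot: [-2.404, 1.569, -2.302]
contact_force: [0.2, 0.4, -0.5]
opening: 0.001
t 18.17 tcp [0.6107 0.0438 0.3889] grasp [0.6106 0.0436 0.2299] jaw 1.672 F [ 0.2  0.4 -0.5] T [-0.02 -0.01 -0.02] op 1.0 q6 -1.73
```

View pics/j2.png

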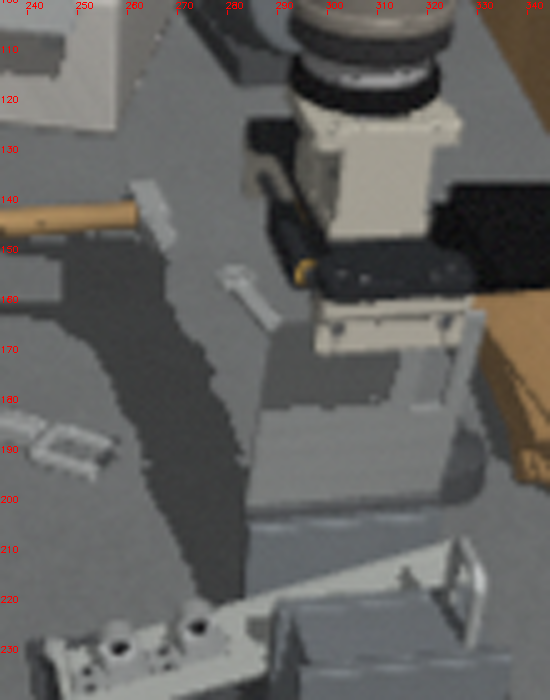

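```bash
python3 -m inch '2 -15 -4 0 0;1 -14 -7 0 0;1 -13 -9 0 0;1 -12 -12 0 0;1 -9 -14 0 0;0 0 0 0 0'; python3 -m inch '1 -8 -15 0 0;0 -4 -14 0 0;0 -2 -12 0 0;0 0 0 0 0'; python3 -c "
from h import *
st();S=crop('side',235,345,100,240,5,'j3.png')"
```

```text
time: 18.72
tool_pos: [0.616, -0.0189, 0.3397]
tool_rot: [3.09, 1.565, -3.091]
contact_force: [-0.8, -0.7, 0.5]
opening: 0.0006
time: 19.05
tool_pos: [0.6169, -0.031, 0.2998]
tool_rot: [2.94, 1.566, 3.044]
contact_force: [-0.9, 1.0, 0.7]
opening: 0.0007
t 19.05 tcp [ 0.6169 -0.031   0.2998] grasp [ 0.6162 -0.0309  0.1408] jaw 1.674 F [-0.9  1.   0.7] T [0.06 0.04 0.01] op 0.7 q6 -1.85
```

View pics/j3.png

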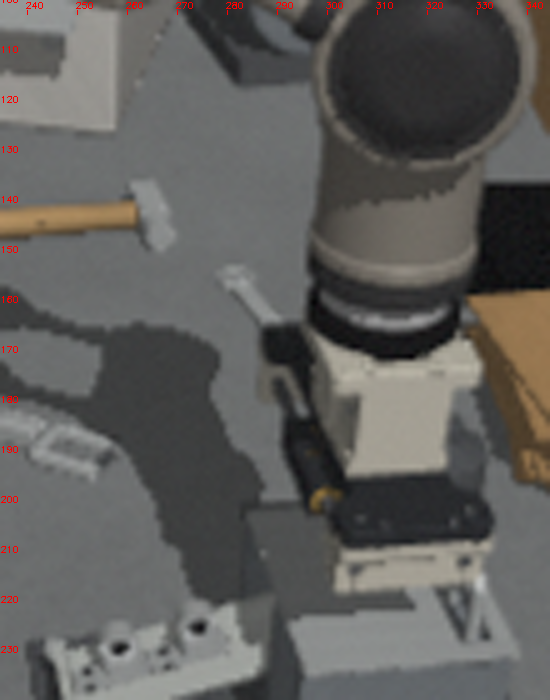

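```bash
python3 -m inch '0 0 -3 0 0;0 0 0 0 0'; python3 -m inch '0 0 -1.5 0 0;0 0 0 0 0'; python3 -m inch '0 0 -1.5 0 0;0 0 0 0 0'
```

```text
time: 19.27
tool_pos: [0.6175, -0.0302, 0.2995]
tool_rot: [1.291, 1.571, 1.396]
contact_force: [-0.0, 0.3, -0.1]
opening: 0.0002
time: 19.43
tool_pos: [0.6176, -0.0302, 0.2984]
tool_rot: [-0.221, 1.57, -0.117]
contact_force: [-0.6, -0.2, 0.5]
opening: 0.0006
time: 19.6
tool_pos: [0.6176, -0.0303, 0.2973]
tool_rot: [-0.198, 1.569, -0.094]
contact_force: [-0.8, 0.2, 3.9]
opening: 0.0004
```

```bash
python3 -m inch '0 0 -1.5 0 0;0 0 0 0 0'; python3 -m inch '0 0 20 0 0;0 0 35 0 0;-30 30 35 0 0;-40 40 0 0 0.2;-40 40 0 0 0.5;-20 40 0 -0.1 0.5;-20 40 0 -0.1 0.5' ; python3 -c "
from h import *
st();S=crop('side',225,345,190,260,6,'k1.png');T=crop('top',190,310,120,220,6,'k2.png')"
```

```text
time: 19.77
tool_pos: [0.6175, -0.0303, 0.2972]
tool_rot: [-0.257, 1.569, -0.152]
contact_force: [-4.9, 0.4, 13.1]
opening: 0.0004
time: 20.35
tool_pos: [0.497, 0.1267, 0.3768]
tool_rot: [0.476, 1.57, 0.375]
contact_force: [1.0, 0.4, -0.4]
opening: 0.0225
t 20.35 tcp [0.497  0.1267 0.3768] grasp [0.4971 0.1267 0.2178] jaw 1.469 F [ 1.   0.4 -0.4] T [-0.01 -0.09 -0.04] op 22.5 q6 -1.37
```

View pics/k1.png

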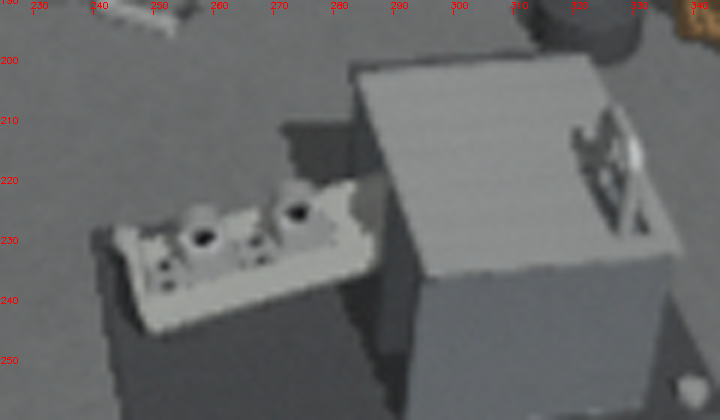

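View pics/k2.png

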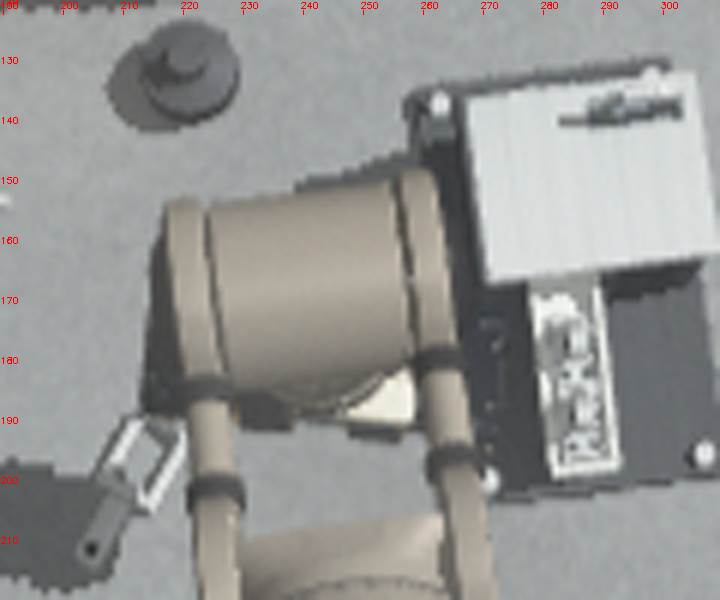

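Run:
```python
from h import *
d=np.load("init.npz")
crop("top",195,230,183,221,15,"m1.png",{"color":d["top"]})
crop("side",220,265,175,202,15,"m2.png",{"color":d["side"]})
```

```text
(no output)
```

View pics/m1.png

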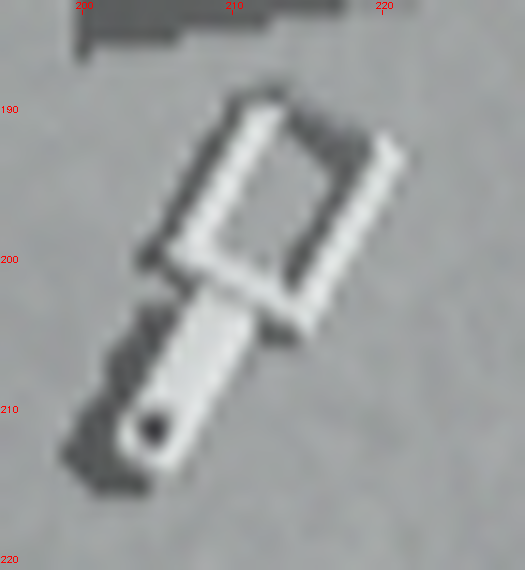

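View pics/m2.png

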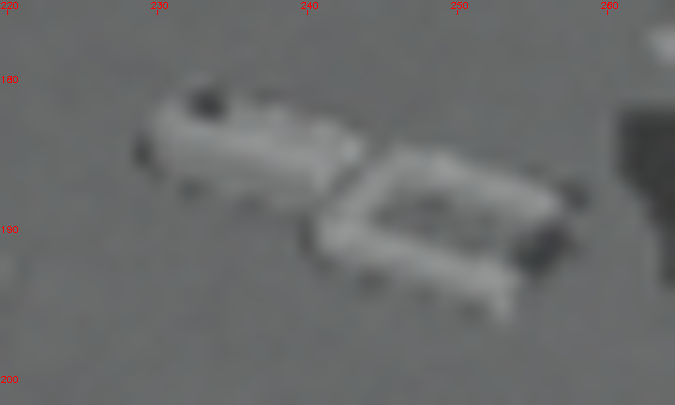

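Run:
```python
from h import *
c=load("top");s=load("side")
f=lambda u,v,z,c=c:onz(c,u,v,z)[:2]
z=.016
tl,tr,rl,rr=f(211.2,189.2,z),f(221.7,192.8,z),f(206,198.8,z),f(215.2,204.6,z)
gl,gr,gfl,gfr=f(202.4,211.8,.02),f(206,213.8,.02),f(207.5,201.8,.02),f(211.7,204.5,.02)
print("fork w",np.linalg.norm(tl-tr),np.linalg.norm(rl-rr),"len",np.linalg.norm((tl+tr-rl-rr)/2),"grip w",np.linalg.norm(gl-gr))
ang=lambda d:np.arctan2(d[1],d[0])
print(ang(tl-rl),ang(tr-rr),ang(gfl-gl),ang(gfr-gr), ang((tl+tr)-(gl+gr)))
m=(tl+tr)/2;mr=(rl+rr)/2;g=(gl+gr)/2
y=ang(m-g);u=np.array([np.cos(y),np.sin(y)])
print("grip est from tip",m-.08*u,"rear fork",mr-.025*u,"grip rear",g+.025*u,y)
# side: grip top corners
for p in((230,181.5,.02),(243.5,184.2,.02),(256.5,188,.016),(253.3,193.5,.016),(228.7,183.2,.02),(241,187.5,.02),(232.8,181.3,.02)): print(p,f(*p,s).round(4))
print("hole top",f(204.3,211.0,.02))
```

```text
fork w 0.04312883459789573 0.04224068658001868 len 0.04702809340183416 grip w 0.015891592763172993
-0.5019587983854553 -0.5120656604497021 -0.47765284023058663 -0.558058023187979 -0.5129658784303612
grip est from tip [0.4270238  0.28304966] rear fork [0.43384499 0.27891457] grip rear [0.43477092 0.27868603] -0.5129658784303612
(230, 181.5, 0.02) [0.4089 0.2933]
(243.5, 184.2, 0.02) [0.4576 0.275 ]
(256.5, 188, 0.016) [0.5035 0.256 ]
(253.3, 193.5, 0.016) [0.4909 0.2227]
(228.7, 183.2, 0.02) [0.4044 0.2824]
(241, 187.5, 0.02) [0.4484 0.2544]
(232.8, 181.3, 0.02) [0.419  0.2944]
hole top [0.41988486 0.29054526]
```

```bash
python3 -m inch '-16 38 0 -0.1 0.5;-16 38 -20 -0.1 0.5;-16 38 -30 -0.1 0.5;-17 37 -35 -0.11 0.5;0 0 -30 0 0.5;0 0 0 0 0.5;0 0 0 0 0.5' 20;python3 -c "
from h import *
st();S=crop('side',210,290,150,210,9,'n1.png')"
```

```text
time: 21.13
tool_pos: [0.4424, 0.2573, 0.2757]
tool_rot: [-2.145, 1.568, -2.65]
contact_force: [-0.1, 0.2, 1.4]
opening: 0.046
t 21.13 tcp [0.4424 0.2573 0.2757] grasp [0.4419 0.2571 0.1167] jaw 1.066 F [-0.1  0.2  1.4] T [-0.    0.01 -0.04] op 46.0 q6 -0.69
```

View pics/n1.png

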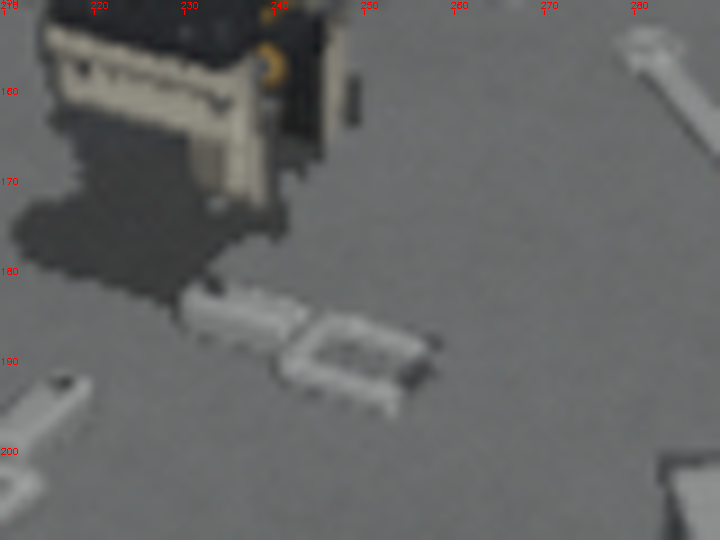

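```bash
python3 -m inch '-5 11 -20 0 0.5;-5 11 -20 0 0.5;0 0 -20 0 0.5;0 0 0 0 0.5;0 0 0 0 0.5' 20;python3 -c "
from h import *
st();S=crop('side',210,290,150,210,9,'n2.png')"
```

```text
time: 21.6
tool_pos: [0.433, 0.2794, 0.2177]
tool_rot: [0.804, 1.57, 0.297]
contact_force: [0.6, -0.6, -0.9]
opening: 0.0457
t 21.6 tcp [0.433  0.2794 0.2177] grasp [0.4332 0.2794 0.0587] jaw 1.064 F [ 0.6 -0.6 -0.9] T [-0.02 -0.03 -0.04] op 45.7 q6 -0.64
```

View pics/n2.png

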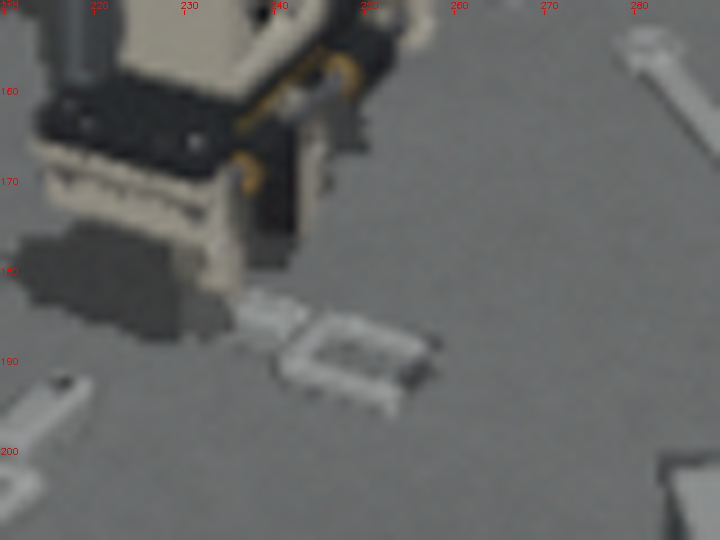

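```bash
python3 -m inch '0 0 -15 0 0.5;0 0 -12 0 0.5;0 0 -8 0 0.5;0 0 0 0 0.5;0 0 0 0 0;0 0 0 0 0;0 0 0 0 0;0 0 0 0 0' 40;python3 -c "
from h import *
st();S=crop('side',210,290,150,210,9,'n3.png')"
```

```text
time: 22.32
tool_pos: [0.432, 0.2802, 0.1823]
tool_rot: [1.0, 1.569, 0.494]
contact_force: [1.0, 1.2, 1.7]
opening: 0.0237
t 22.32 tcp [0.432  0.2802 0.1823] grasp [0.4322 0.2803 0.0233] jaw 1.065 F [1.  1.2 1.7] T [ 0.26 -0.12  0.01] op 23.7 q6 -0.64
```

View pics/n3.png

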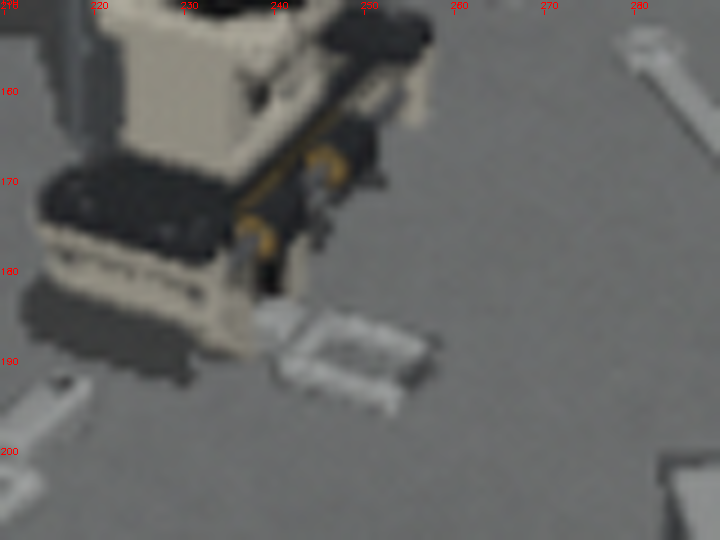

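```bash
python3 -m inch '0 0 0 0 0;0 0 0 0 0;0 0 0 0 0' 40; python3 -m inch '0 0 15 0 0;0 0 15 0 0;0 0 20 0 0;0 0 20 0 0;0 0 0 0 0;0 0 0 0 0';python3 -c "
from h import *
st();S=crop('side',210,290,150,210,9,'n4.png');crop('top',180,250,170,230,10,'n5.png')"
```

```text
time: 22.62
tool_pos: [0.4321, 0.2804, 0.1822]
tool_rot: [1.017, 1.569, 0.512]
contact_force: [-0.4, 0.8, 5.4]
opening: 0.0195
time: 23.12
tool_pos: [0.4317, 0.2801, 0.2517]
tool_rot: [0.916, 1.57, 0.41]
contact_force: [-0.4, 0.1, -2.2]
opening: 0.0195
t 23.12 tcp [0.4317 0.2801 0.2517] grasp [0.4319 0.2802 0.0927] jaw 1.065 F [-0.4  0.1 -2.2] T [0.04 0.02 0.01] op 19.5 q6 -0.64
```

View pics/n4.png

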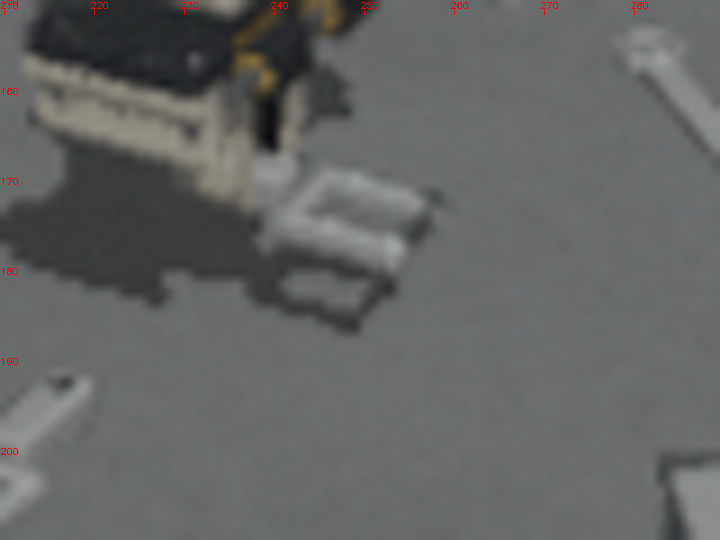

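View pics/n5.png

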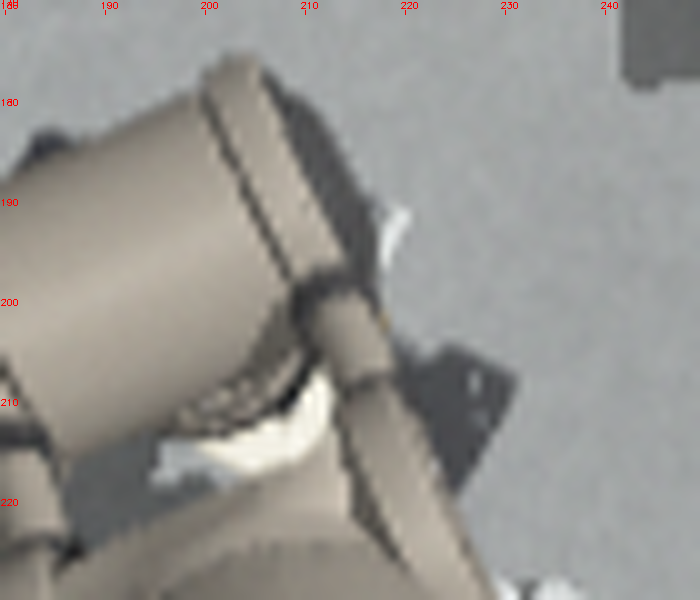

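```bash
python3 -c "
from h import *
c=load('side');z=.0694+.016
g=np.array([.4318,.2802]);y=1.065-np.pi/2;u=np.array([np.cos(y),np.sin(y)]);n=np.array([-u[1],u[0]])
for p in((254.5,176.5),(256.8,171.8),(258,171.5),(240,176)):
  d=onz(c,*p,z)[:2]-g;print(p,d@u,d@n)
for a,b in((.08,.022),(.08,-.022),(.025,-.022)): print(a,b,proj(c,[*(g+a*u+b*n),z]).round(1))
"
```

```text
(254.5, 176.5) 0.08163241256357509 -0.01881430837645258
(256.8, 171.8) 0.07529534512416762 0.011393647527278394
(258, 171.5) 0.07808316366862517 0.015065431862108236
(240, 176) 0.0370516523310051 -0.038976414176748006
0.08 0.022 [259.4 170.7]
0.08 -0.022 [253.6 176.8]
0.025 -0.022 [239.3 172.7]
```

```bash
python3 -m inch '0 0 27 0 0;0 -5 27 0 0;0 -20 27 0 0;0 -37 0 0.07 0;0 -37 0 0.07 0;0 -37 0 0.07 0;0 -37 0 0.07 0;5 -37 0 0.07 0' 40; python3 -m inch '10 -37 0 0.07 0;10 -37 0 0.07 0;20 -30 0 0.07 0;25 -5 0 0.05 0;25 0 0 0 0;25 0 0 0 0;0 0 0 0 0;0 0 0 0 0';python3 -c "
from h import *
st();S=crop('side',235,345,160,250,7,'o1.png')"
```

```text
time: 23.93
tool_pos: [0.4356, 0.0687, 0.3313]
tool_rot: [-3.034, 1.568, 3.097]
contact_force: [0.5, 0.8, -1.0]
opening: 0.0196
time: 24.6
tool_pos: [0.5521, -0.039, 0.3305]
tool_rot: [2.828, 1.567, 2.933]
contact_force: [-1.0, 0.6, -2.6]
opening: 0.0197
t 24.6 tcp [ 0.5521 -0.039   0.3305] grasp [ 0.5516 -0.0389  0.1715] jaw 1.675 F [-1.   0.6 -2.6] T [ 0.07  0.08 -0.02] op 19.7 q6 -1.88
```

View pics/o1.png

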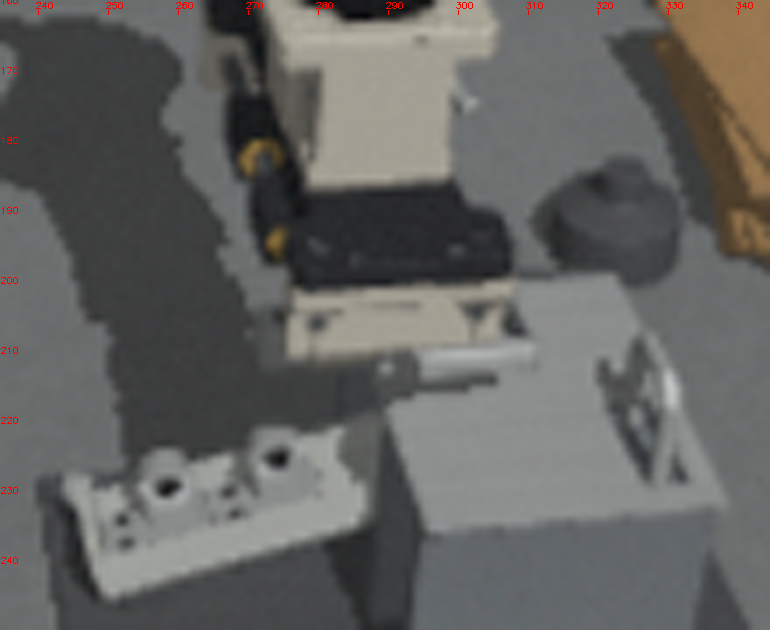

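```bash
python3 -m inch '0 -6 -8 0 0;0 -6 -10 0 0;0 0 -7 0 0;0 0 0 0 0;0 0 0 0 0';python3 -c "
from h import *
s,R,g=st();c=crop('side',275,345,190,240,11,'o2.png');t=crop('top',260,320,120,175,11,'o3.png')
y=.1045;u=np.array([np.cos(y),np.sin(y)]);n=np.array([-u[1],u[0]])
z=g[2]-.0233+.016
for a,b in((.08,.012),(.08,.022),(.08,-.012),(.08,-.022)): P=[*(g[:2]+a*u+b*n),z];print(a,b,proj(c,P).round(1),proj(t,P).round(1))
for Y in(-.036,-.072):
  P=np.array([.5903+.0796-Y*.1043,-.0109+.0083+Y*.9945,.129]);print(P.round(4),proj(c,P).round(1),proj(t,P).round(1),proj(t,P+[0,0,.03]).round(1))
"
```

```text
time: 25.07
tool_pos: [0.5513, -0.051, 0.3068]
tool_rot: [2.697, 1.569, 2.801]
contact_force: [-0.1, -0.3, -1.8]
opening: 0.0194
t 25.07 tcp [ 0.5513 -0.051   0.3068] grasp [ 0.5511 -0.0509  0.1478] jaw 1.675 F [-0.1 -0.3 -1.8] T [ 0.    0.07 -0.01] op 19.4 q6 -1.91
0.08 0.012 [308.7 210.3] [289.  148.7]
0.08 0.022 [307.7 208. ] [286.2 149.1]
0.08 -0.012 [311.1 215.9] [295.6 147.9]
0.08 -0.022 [312.2 218.3] [298.3 147.6]
[ 0.6737 -0.0384  0.129 ] [325.  215.2] [290.5 137.5] [291.2 135.4]
[ 0.6774 -0.0742  0.129 ] [329.2 223.8] [300.3 136.3] [301.2 134.2]
```

View pics/o2.png

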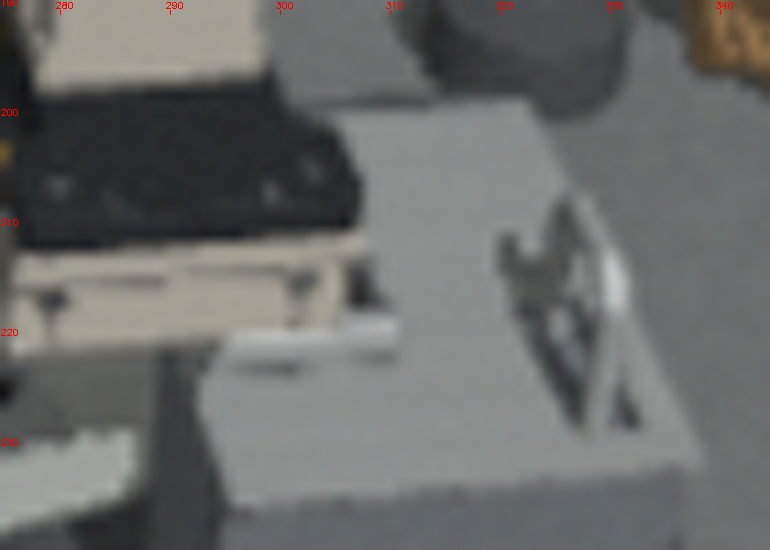

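View pics/o3.png

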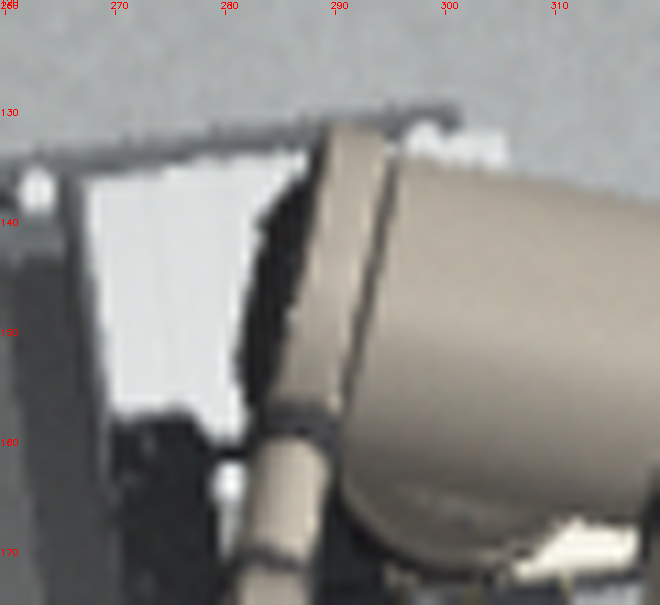

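```bash
python3 -m inch '12 1.3 -1 0 0;12 1.3 -1 0 0;10 1 0 0 0;0 0 0 0 0;0 0 0 0 0';python3 -c "
from h import *
s,R,g=st();c=crop('side',285,345,190,240,12,'o4.png')
"
```

```text
time: 25.58
tool_pos: [0.5858, -0.0471, 0.3057]
tool_rot: [-0.127, 1.571, -0.022]
contact_force: [-0.5, 0.5, -2.2]
opening: 0.0196
t 25.58 tcp [ 0.5858 -0.0471  0.3057] grasp [ 0.5858 -0.0471  0.1467] jaw 1.676 F [-0.5  0.5 -2.2] T [-0.01  0.08 -0.06] op 19.6 q6 -1.89
```

View pics/o4.png

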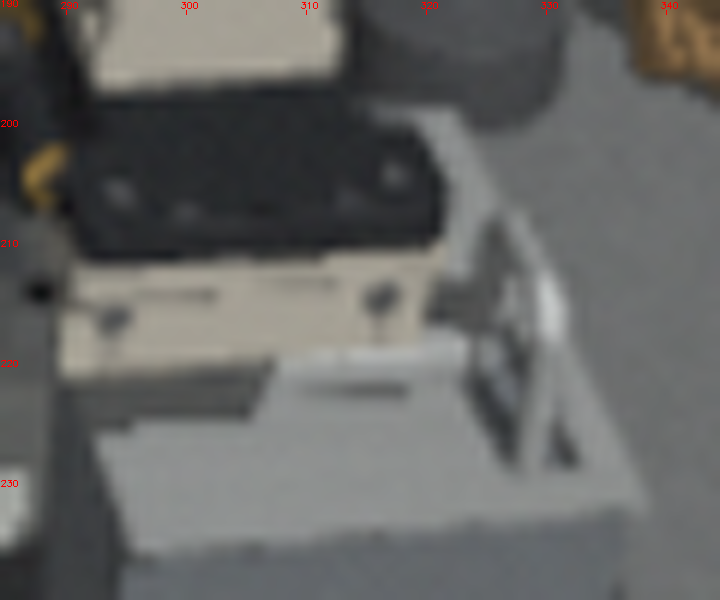

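```bash
python3 -m inch '5 0.5 -1 0 0;5 0.5 0 0 0;0 0 0 0 0';python3 -m inch '4 0.4 0 0 0;4 0.4 0 0 0;0 0 0 0 0';python3 -m inch '4 0.4 0 0 0;4 0.4 0 0 0;0 0 0 0 0';python3 -c "
from h import *
s,R,g=st();c=crop('side',285,345,190,240,12,'o5.png')
"
```

```text
time: 25.88
tool_pos: [0.5958, -0.0461, 0.3044]
tool_rot: [2.776, 1.569, 2.881]
contact_force: [-4.2, -0.1, -0.7]
opening: 0.0194
time: 26.13
tool_pos: [0.6036, -0.0452, 0.304]
tool_rot: [2.736, 1.568, 2.84]
contact_force: [-5.5, 1.6, -1.6]
opening: 0.0193
time: 26.38
tool_pos: [0.6117, -0.0441, 0.3039]
tool_rot: [2.361, 1.568, 2.466]
contact_force: [-3.1, 5.0, -2.9]
opening: 0.0198
t 26.38 tcp [ 0.6117 -0.0441  0.3039] grasp [ 0.6114 -0.0439  0.1449] jaw 1.675 F [-3.1  5.  -2.9] T [0.66 0.73 0.25] op 19.8 q6 -1.87
```

View pics/o5.png

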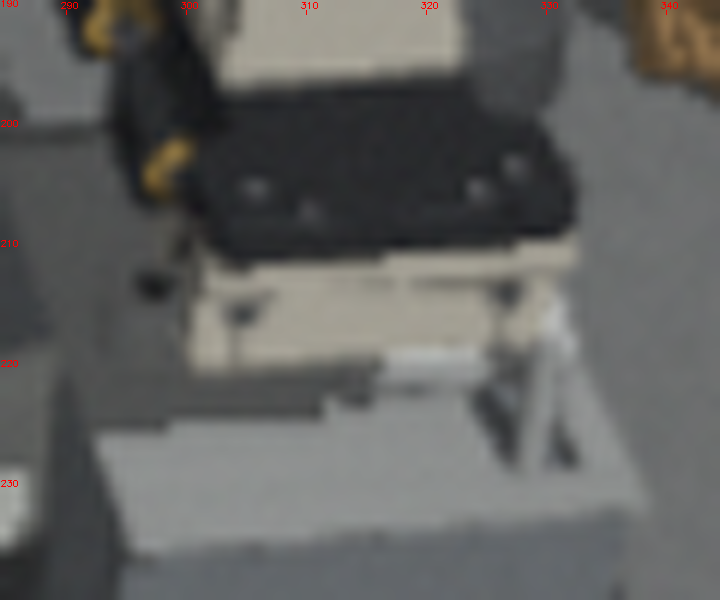

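```bash
python3 -m inch '4 0.4 0 0 0;4 0.4 0 0 0;0 0 0 0 0';python3 -m inch '4 0.4 0 0 0;0 0 0 0 0';python3 -m inch '4 0.4 0 0 0;0 0 0 0 0';python3 -c "
from h import *
s,R,g=st()"
```

```text
time: 26.68
tool_pos: [0.62, -0.0433, 0.3043]
tool_rot: [1.238, 1.57, 1.343]
contact_force: [-1.8, 3.9, -3.6]
opening: 0.0194
time: 26.85
tool_pos: [0.6246, -0.0433, 0.3049]
tool_rot: [-0.167, 1.568, -0.063]
contact_force: [0.8, -0.3, -2.0]
opening: 0.02
time: 27.02
tool_pos: [0.6285, -0.0435, 0.305]
tool_rot: [-0.459, 1.568, -0.356]
contact_force: [0.1, 0.7, -1.9]
opening: 0.0195
t 27.02 tcp [ 0.6285 -0.0435  0.305 ] grasp [ 0.6289 -0.0437  0.146 ] jaw 1.675 F [ 0.1  0.7 -1.9] T [ 0.06  0.09 -0.  ] op 19.5 q6 -1.87
```

```bash
python3 -m inch '0 0 -2 0 0;0 0 0 0 0';python3 -m inch '0 0 -1.5 0 0;0 0 0 0 0'; python3 -m inch '0 0 -1 0 0;0 0 0 0 0'
```

```text
time: 27.18
tool_pos: [0.6278, -0.0434, 0.3023]
tool_rot: [-1.697, 1.571, -1.593]
contact_force: [-1.1, -0.3, -1.5]
opening: 0.0195
time: 27.35
tool_pos: [0.6278, -0.0433, 0.3013]
tool_rot: [-0.375, 1.57, -0.271]
contact_force: [-0.4, -1.0, -1.2]
opening: 0.0198
time: 27.52
tool_pos: [0.6277, -0.0433, 0.3012]
tool_rot: [-0.489, 1.57, -0.385]
contact_force: [-3.5, -0.6, 5.1]
opening: 0.0196
```

Contact on the lid. Release (modest opening: 0.4), then go straight up.

```bash
python3 -m inch '0 0 1 0 0.25;0 0 0 0 0.4;0 0 0 0 0.4;0 0 0 0 0.4;0 0 0 0 0.4;0 0 0 0 0.4'; python3 -m inch '0 0 10 0 0.4;0 0 20 0 0.4;0 0 35 0 0.4;-20 0 40 0 0.4;-40 0 20 0 0.4;-40 0 0 0 0.4;-40 0 0 0 0.4'; python3 -m inch '-40 0 0 0 0.4;-20 30 0 0 0.4;0 40 0 0 0.4;0 40 0 0 0.4;0 40 0 0 0.4;0 40 0 0 0.4;0 0 0 0 0.4;0 0 0 0 0.4';python3 -c "
from h import *
s,R,g=st();c=crop('side',240,345,180,260,7,'p1.png');c=crop('side',290,340,195,240,15,'p2.png');t=crop('top',255,320,120,205,7,'p3.png')"
```

```text
time: 28.02
tool_pos: [0.6278, -0.0431, 0.3009]
tool_rot: [2.213, 1.571, 2.317]
contact_force: [-0.5, -0.8, -0.2]
opening: 0.0369
time: 28.6
tool_pos: [0.4904, -0.043, 0.4239]
tool_rot: [-0.338, 1.567, -0.234]
contact_force: [0.7, -0.8, 0.2]
opening: 0.0367
time: 29.27
tool_pos: [0.4314, 0.1488, 0.4226]
tool_rot: [0.025, 1.57, 0.134]
contact_force: [0.3, -0.7, 0.5]
opening: 0.0373
t 29.27 tcp [0.4314 0.1488 0.4226] grasp [0.4315 0.1488 0.2636] jaw 1.68 F [ 0.3 -0.7  0.5] T [-0.01  0.02  0.02] op 37.3 q6 -1.52
```

View pics/p1.png

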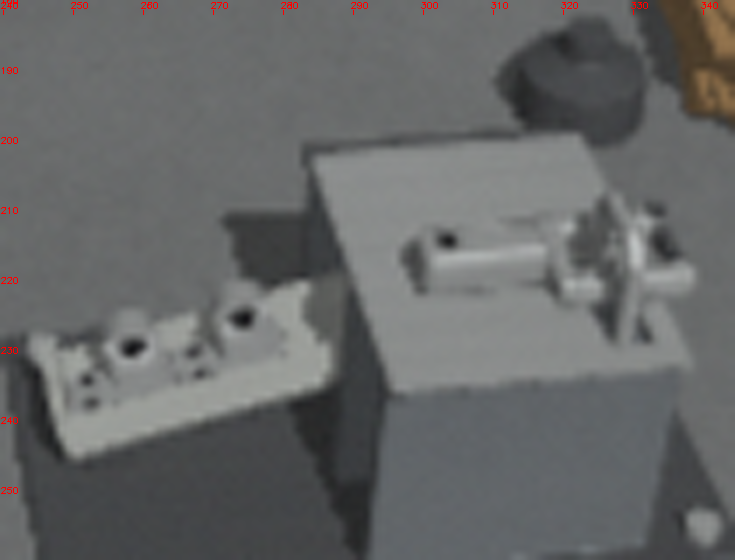

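View pics/p2.png

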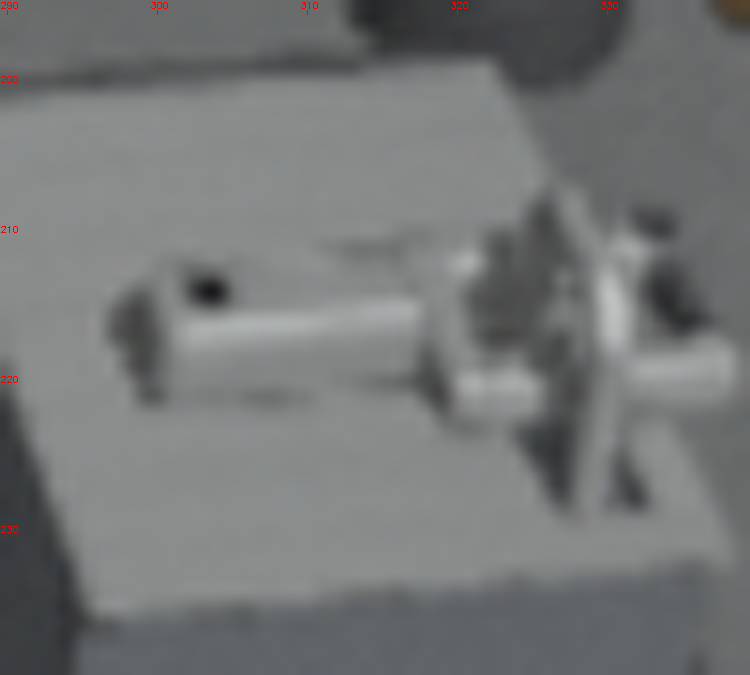

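View pics/p3.png

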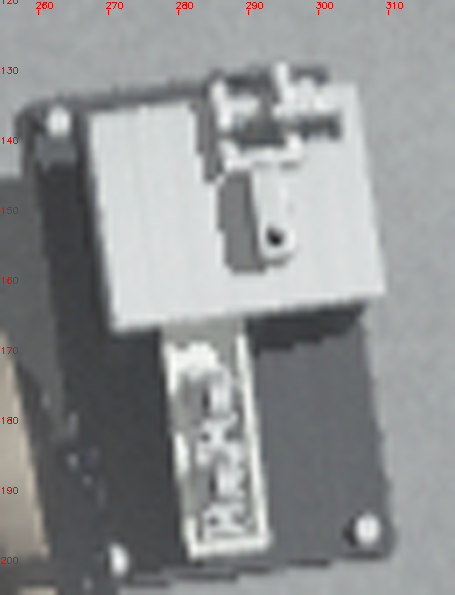

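```bash
python3 -c "
from h import *
t=crop('top',278,312,125,162,16,'p4.png')
d=np.load('init.npz');a=t['color'].astype(int);D=np.abs(a-d['top']).max(2);cv2.imwrite('pics/p5.png',np.hstack([a[:,:,::-1]]).astype(np.uint8))"
```

```text
(no output)
```

View pics/p4.png

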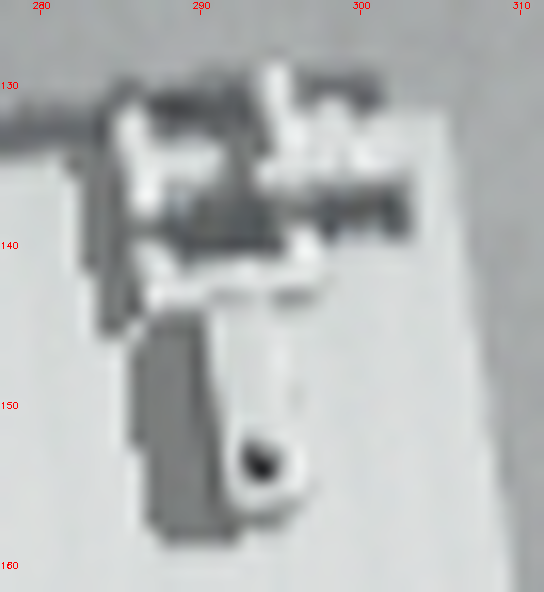

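View pics/p5.png

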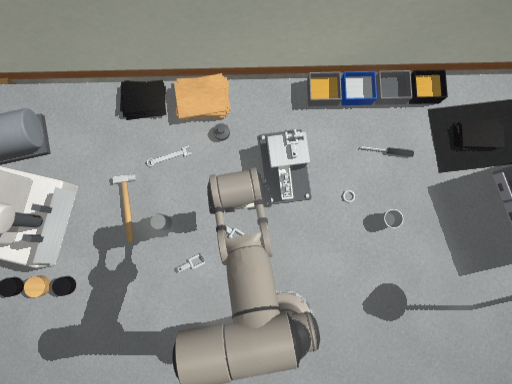

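```bash
python3 -c "
from cell import workorder
print(workorder.hand_in())"
```

```text
the job is handed in; nothing more can be done
None
```

I loaded the feeder, shut the lid and hooked the D-ring, and handed the job in at about 29.5 s of the 72 s allowed. No verdict was reported.

- **Lugs:** I placed both in the chute, each released after it touched the floor at the expected height. The last side picture shows them on their feet, one behind the other against the stop. Their eyes are uphill, at about (258,229) and (274,225).
- **Lid:** I swung it over and pressed it with 13 N. It stood firm with the fingertips at z = 119 mm, its shut height, and the pictures taken since show it level.
- **Hook:** I took the one farthest from the base (0.52 m, against 0.38 and 0.41 m for the other two). I pushed it along the chute direction onto the leg nearer the chute. The gate resisted with 4 to 6 N, and the force then dropped to about zero with the leg roughly 46 to 49 mm from the grasp point. The last pictures show the leg inside the fork, the dark gate bar straight across the mouth, and the hook lying flat on the lid. I judged the gate by eye and by that force drop; its angle was not measured.
- **Other things on the bench:** In the last top picture they stand where they began. The arm is clear of everything.

**Checks that disagreed:** Early on, the image fit of the feeder's sideways position differed by a few millimetres between the base plate, the walls and the chute. I settled it by touching the chute wall with the first lug. The along-axis offset of the hook in the grip was known only to about 5 mm, which was within tolerance.

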